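# Inspect transformer pins under a hand loupe

## Task

Set the blue transformer, pins up as it lies, fully down into the pocket of the inspection fixture that fits it, without dropping it, and let go of it. Then lift the loupe out of its rest and finish while holding it level and still, its lens centred over the transformer and its rim at the height of the red pointer on the fixture's column; the program ends with the loupe still in the grip, touching nothing else. Never touch the transformer with the loupe, leave the pointer as it is set, and leave the choke, the multimeter and the screwdriver where they lie.

Things in the scene. Friction and masses are not known exactly. Their poses are not given: they have to be found in the camera images.
- transformer_mid (a point): Centre of the loose transformer: a blue block 50 x 36 x 34 mm (its x, y, z), about 200 g, on the bench with ten thin brass pins, 5 mm long, standing up from its black resin top. This point is half-way up the block, 17 mm above its underside. A half turn looks and fits the same. Grip it across its 36 mm (its y) on the upper 20 mm of its sides.
- transformer: The same transformer; origin at the centre of its underside, axes as above.
- pocket (a point): Centre of the floor of the rectangular pocket, in one of two white nest blocks (86 x 86 x 16 mm) side by side on the fixture; x along its length. It is 53 x 39 mm and 10 mm deep, chamfered, black-floored, so 24 mm of the transformer stays above the block; its floor is 14 mm above the bench. The other nest's pocket is round, 47 mm wide, and not for this part. Which nest is left varies.
- fixture: The fixed inspection fixture: grey base plate 180 x 210 x 8 mm, origin on the bench under it. The two nests are 30 mm to its -x and 50 mm to either side; a graduated aluminium column, 18 x 8 mm, stands 75 mm to its +x (the side away from the robot), its top 198 mm above the bench.
- cursor_mark (a point): The height mark: middle of the yellow cursor (24 x 34 x 16 mm) clamped on the column; its red pointer, 3 mm thick, sticks out 29 mm from here to the fixture's -x at this same height. The cursor is set 120 to 160 mm above the bench; a push of about 6 N would shift it.
- lens (a point): Centre of the loupe's clear lens, mid-thickness of its white round rim (72 mm outside, 14 mm thick); axes as the loupe's: x points from the handle to the lens, z up, square to the lens.
- loupe_grip (a point): The place to grip the loupe: on the middle line of its black handle (110 mm long, 24 mm wide, 20 mm high, flat sides), near the balance point; 89 mm behind the lens centre and at the same height; axes as the loupe's.
- loupe: The loose battery-lit hand loupe, about 110 g; origin under the middle of the handle, 99 mm behind the lens centre, 10 mm below it. x towards the lens, z up.
- rest: The fixed loupe rest: base 124 x 60 x 8 mm with two forked uprights, 10 mm thick, 42 mm either way along x from its origin (on the bench, under the middle). The handle lies along x in 27 mm slots open upward, its underside 35 mm up; the forks' cheeks end 47 mm up; 74 mm is free between the uprights. x points the way the lens sticks out. It and the transformer lie on opposite sides of the fixture.
- choke: Bystander: ring-shaped copper-wound choke, 40 mm across, 16 mm high, lying in front of the fixture; origin under its centre.
- multimeter: Bystander: yellow and black multimeter, 160 x 80 x 46 mm, lying on its back; origin under its centre.
- screwdriver: Bystander: red-handled screwdriver 170 mm long, lying on the bench along its x.
Mind the look-alikes: they are no part of the job. Of the things that look like the loupe, the smaller one is meant.

How it is judged:
By the outcome, as a careful person would: the job done as asked, in the order asked, and still so for the second after the job is handed in, while the arm keeps its last pose, push and grip.
It also fails if it takes over 54 s, if anything falls off the work surface, if the arm or the gripper's body presses on something with over 40 N, if the wrist force passes 120 N, or if a joint passes its speed limit or range.

## Robot

A 6-joint arm with a two-finger parallel gripper is mounted at the origin on the work surface. World frame = base frame: x ahead of the robot, y to its left, z up, the work surface at z = 0. Lengths are in m, angles in rad, forces in N, time in s.
With the tool pointing down it reaches from about 0.375 to 0.9 m from the base axis. Payload 3.1 kg.
Tool frame: the origin (TCP) lies at the very end of the fingers, on their centre line; the grasp point (between the pads) lies 19 mm behind it; z points along the fingers, x is the direction in which the jaws open and shut, and the axes are right-handed (so a half turn about z gives the same grasp; the last joint's range is limited). The gripper opens to 87 mm and grips with 3 to 60 N. Pads are 19 mm wide; open, the fingers measure 117 mm over their backs; the gripper's body (75 mm by 190 mm) begins 51 mm behind the grasp point.
Start: joints at [-1.512, 0.527, 1.433, -0, 1.181, -0.178], TCP at [0.147, -0.608, 0.223] pointing down, gripper open.
Joint ranges: [-3.08, 3.08], [-0.75, 2.2], [0.22, 2.44], [-1.43, 4.57], [0, 2.65], [-2.85, 2.85]. Speed limits (rad/s): [2.79, 2.79, 3.14, 3.14, 3.14, 3.14].

## Interface

Orientations are given as [roll, pitch, yaw] about the fixed x, y, z axes, in that order (R = Rz(yaw) Ry(pitch) Rx(roll)).
In Python, from rig import ctrl gives the robot as it stands.
- The arm moves only by the shell command python3 -m handwheel 'ROWS' [FORCE]. ROWS is JSON, a list of rows, each an object of numbers: "dx", "dy", "dz": the shift along the tool's x, y, z in mm; "ax", "ay", "az": the turn, a rotation vector about the tool's x, y, z in rad; "grip": the opening, from 0 (shut) to 1 (fully open). A call has 1 to 8 rows; each row is the pose to reach, as a shift and turn from the pose measured when the call began, along the tool's axes at that moment; what a row does not reach only later rows make up. A row lasts 1/12 s, in which the tool goes at most 41.7 mm and 7.16 degrees, less where a joint would pass 70% of its speed; a pose out of reach is approached as far as the arm can. A call with a gripper value outside its range is refused whole. The fingers move at their own pace and stop on an object; FORCE is the grip in N (left out, the last holds). Time passes only in rows, so rows that repeat a pose let the fingers close. It gives the time, the measured TCP pose, the force and the opening at its end, in the units of the state.
- ctrl.read_state(): the state, without advancing time (a new reading comes with each control period).
- ctrl.capture(name): name is "scene" or "top" or "wrist"; returns a dict with "frame" (420x560x3 uint8, red, green, blue), "fx", "fy", "cx", "cy" (pixels), "view" (4x4, takes a point from world to camera coordinates). Camera axes: x right, y up, looking along -z (the intrinsics and any distortion apply to the point x, -y, -z); pixel columns grow to the right and rows downward; lengths in m; the calibration is good to about 2 mm. The wrist camera is an equidistant fisheye: a pixel r from the principal point sees the ray r / f radians off the axis. A picture is of the moment at which its call begins. There is no depth.
- ctrl.finish_job(): hands the job in, once; it reports no verdict.
Trained networks look in a picture, given as the dict that the camera call returned (one of the last four; its "shot" number tells which), for a name from the list of things; names that differ only in an ending like _2 or _b are one class to them, and where a whole thing is asked for, a point or a joint stands for the part that bears it (a point fixed in the world has none). Each returns a list of dicts, best first, with "confidence" (0 to 1); they miss things now and then, are a little off and sometimes report something else, mostly with a low value. They report only what shows in the picture. A call takes as long as a camera call. They do not tell look-alikes from the thing itself.
- ctrl.outline_of(picture, target): "pixels" (420x560 bool, what is visible of it) and "rect" ([left, top, right, bottom] in pixels, round what is visible of it).
- ctrl.landmark_of(picture, target): "at" ([column, row] in pixels: a listed point, or the origin of a listed thing).
The state is a dict: "time_s": time; "joints": joint angles; "joint_velocities": joint speeds; "tau": joint torques, N m; "tool_pos": TCP position; "tcp_rot": TCP orientation; "contact_force": force on the tool from outside, world axes, zero at the start; "torque": the same for the moment, N m; "grip_width": finger opening in m.
Only numpy, scipy, OpenCV 4.12 (cv2) and the standard library are available. Lean on these libraries where they do the work, as an engineer would, in place of code of your own. Each camera call takes 0.05 s, during which the arm holds its last target.

## Working session

There is one attempt and no reset: what is moved stays moved. The work goes in short steps, Python scripts to look and compute and a shell command to move; the robot and the scene stay as the last step left them, time stands still between calls to the robot, and variables do not carry over. Pictures are saved under pics/ and viewed, and the job is handed in when it is done.

```bash
ls; mkdir -p pics; python3 - <<'E'
from rig import ctrl
import cv2,numpy as np
s=ctrl.read_state()
for k in s: print(k,np.round(s[k],4))
for n in ["scene","top","wrist"]:
    p=ctrl.capture(n); cv2.imwrite(f"pics/{n}0.png",p["frame"][:,:,::-1])
    print(n,[round(p[k],1) for k in("fx","fy","cx","cy")],np.round(p["view"],3).tolist(),[k for k in p])
E
```

```text
pics
time_s 0.0
joints [-1.5125  0.5285  1.4339  0.      1.1814 -0.1785]
joint_velocities [ 0.0014  0.0006  0.0012  0.0011 -0.0016 -0.0005]
tau [ 1.90000e-03 -4.40038e+01 -1.76591e+01  6.35000e-02  5.84000e-02
 -2.00000e-04]
tool_pos [ 0.1466 -0.6068  0.2215]
tcp_rot [-3.1412e+00  2.2000e-03 -1.3340e+00]
contact_force [-0.1157 -0.2783 -0.6347]
torque [-0.0002 -0.0206  0.0368]
grip_width 0.0872
scene [522.8, 522.8, 283.6, 215.0] [[0.0, 1.0, 0.012, -0.138], [-0.596, -0.009, 0.803, 0.262], [0.803, -0.007, 0.596, -2.05], [0.0, 0.0, 0.0, 1.0]] ['frame', 'fx', 'fy', 'cx', 'cy', 'view', 'shot']
top [382.0, 382.0, 281.0, 211.9] [[-0.001, -1.0, 0.012, 0.111], [0.999, -0.001, 0.053, -0.56], [-0.053, 0.012, 0.999, -1.013], [0.0, 0.0, 0.0, 1.0]] ['frame', 'fx', 'fy', 'cx', 'cy', 'view', 'shot']
wrist [325.2, 325.2, 280.8, 208.3] [[0.235, -0.972, -0.002, -0.624], [0.927, 0.224, -0.302, 0.036], [0.294, 0.069, 0.953, -0.393], [0.0, 0.0, 0.0, 1.0]] ['frame', 'fx', 'fy', 'cx', 'cy', 'view', 'shot']
```

View pics/scene0.png

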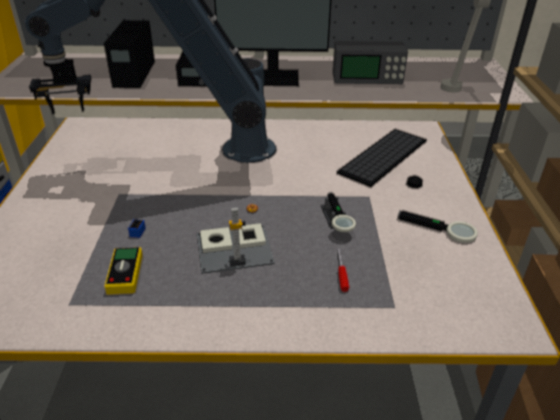

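View pics/top0.png

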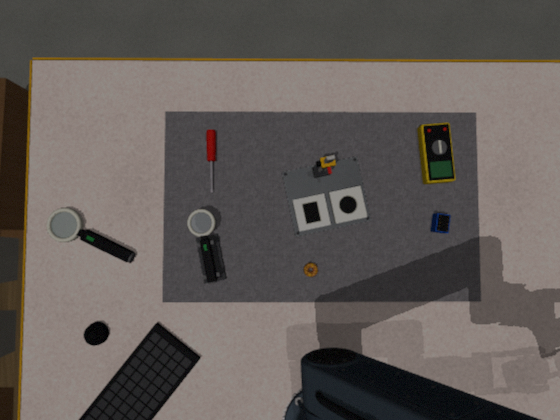

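View pics/wrist0.png

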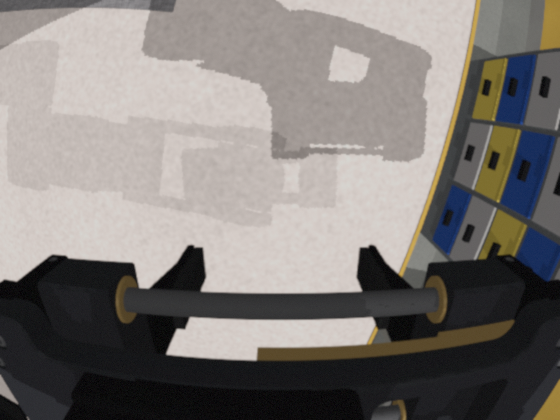

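```bash
cat > h.py <<'E'
from rig import ctrl
import cv2,numpy as np
from scipy.spatial.transform import Rotation as Ro
def ray(p,uv,wrist=False):
    V=np.array(p["view"]);x=(uv[0]-p["cx"])/p["fx"];y=(uv[1]-p["cy"])/p["fy"]
    if wrist:
        r=np.hypot(x,y)+1e-12;d=np.array([x/r*np.sin(r),-y/r*np.sin(r),-np.cos(r)])
    else: d=np.array([x,-y,-1.])
    R=V[:3,:3];return -R.T@V[:3,3],R.T@(d/np.linalg.norm(d))
def onz(p,uv,z,wrist=False):
    c,d=ray(p,uv,wrist);return c+d*(z-c[2])/d[2]
def proj(p,X,wrist=False):
    V=np.array(p["view"]);c=V[:3,:3]@np.asarray(X,float)+V[:3,3];x,y,z=c[0],-c[1],-c[2]
    if wrist:
        n=np.hypot(x,y)+1e-12;t=np.arctan2(n,z);return np.array([p["cx"]+p["fx"]*t*x/n,p["cy"]+p["fy"]*t*y/n])
    return np.array([p["cx"]+p["fx"]*x/z,p["cy"]+p["fy"]*y/z])
def tri(obs):
    A=np.zeros((3,3));b=np.zeros(3)
    for c,d in obs:
        P=np.eye(3)-np.outer(d,d);A+=P;b+=P@c
    return np.linalg.solve(A,b)
def pose():
    s=ctrl.read_state();return np.array(s["tool_pos"]),Ro.from_euler("xyz",s["tcp_rot"]).as_matrix(),s
def go(T,yaw):
    """print tool-frame shift/turn to a down-pointing pose with tool x at yaw (mod pi, nearest)"""
    t,R,s=pose();best=None
    for k in(0,np.pi):
        c,sn=np.cos(yaw+k),np.sin(yaw+k)
        Rt=np.array([[c,sn,0],[sn,-c,0],[0,0,-1.]])
        rv=Ro.from_matrix(R.T@Rt).as_rotvec()
        if best is None or np.linalg.norm(rv)<np.linalg.norm(best):best=rv
    print("shift mm",np.round(R.T@(np.array(T)-t)*1000,1),"turn",np.round(best,4),"j6",round(s["joints"][5],3),"t",s["time_s"])
def save(p,n): cv2.imwrite(f"pics/{n}.png",p["frame"][:,:,::-1])
E
python3 - <<'E'
from h import *
t=ctrl.capture("top");s=ctrl.capture("scene")
for n,z in [("transformer_mid",.017),("transformer",0),("pocket",.014),("fixture",0),("cursor_mark",None),("lens",.045),("loupe_grip",.045),("loupe",.035),("rest",0),("choke",0),("multimeter",0),("screwdriver",0)]:
    a=ctrl.landmark_of(t,n);b=ctrl.landmark_of(s,n)
    for x in a[:3]: print(n,"top",np.round(x["at"],1),round(x["confidence"],2),np.round(onz(t,x["at"],z or .14),4))
    for x in b[:3]: print(n,"scene",np.round(x["at"],1),round(x["confidence"],2),np.round(onz(s,x["at"],z or .14),4))
    if a and b: print("   tri",np.round(tri([ray(t,a[0]["at"]),ray(s,b[0]["at"])]),4))
E
```

```text
transformer_mid scene [141.  228.5] 0.5 [ 0.5365 -0.3009  0.017 ]
transformer top [437. 226.] 0.86 [ 0.5201 -0.2568  0.14  ]
transformer top [210.7 256. ] 0.74 [0.4505 0.2768 0.14  ]
transformer top [210.8 258.3] 0.73 [0.4451 0.2765 0.14  ]
transformer scene [138.4 231.8] 0.68 [ 0.707  -0.2521  0.14  ]
   tri [ 0.5223 -0.3171 -0.0067]
pocket top [312.8 211.7] 0.82 [0.5608 0.0251 0.014 ]
pocket scene [249.  237.9] 0.83 [0.5739 0.0328 0.014 ]
pocket scene [237.1 227.8] 0.46 [ 0.5249 -0.0067  0.014 ]
   tri [0.5614 0.028  0.0041]
fixture top [328.7 198.2] 0.91 [ 0.5861 -0.0008  0.14  ]
fixture scene [234.4 246.3] 0.72 [0.7636 0.0085 0.14  ]
   tri [ 0.5984 -0.0149  0.0016]
cursor_mark top [326.4 158.6] 0.57 [0.6806 0.004  0.14  ]
cursor_mark top [439.7 223.2] 0.18 [ 0.5267 -0.2634  0.14  ]
cursor_mark scene [236.3 228.7] 0.44 [0.6898 0.0081 0.14  ]
   tri [0.6818 0.0052 0.1339]
lens top [ 66.5 221.4] 0.95 [0.5344 0.6661 0.045 ]
lens top [201.1 220.8] 0.59 [0.5357 0.3187 0.045 ]
lens scene [344.5 226. ] 0.92 [0.551  0.3215 0.045 ]
lens scene [460.8 229.8] 0.84 [0.5646 0.6708 0.045 ]
   t
[... 514 characters left out ...]
32.3 215.5] 0.33 [0.4848 0.2902 0.035 ]
   tri [ 0.4545  0.446  -0.0281]
rest top [212.7 256.8] 0.86 [0.4486 0.2721 0.14  ]
rest scene [329.6 214.2] 0.76 [0.6201 0.2654 0.14  ]
rest scene [250.9 236.9] 0.6 [0.7244 0.0493 0.14  ]
   tri [0.4402 0.2903 0.0076]
choke top [309.8 270.9] 0.58 [0.4153 0.0449 0.14  ]
choke scene [253.8 212.8] 0.38 [0.6167 0.0521 0.14  ]
   tri [ 0.3992  0.0348 -0.02  ]
multimeter top [435.1 152.5] 0.63 [ 0.6956 -0.2563  0.14  ]
multimeter scene [127.  274.2] 0.79 [ 0.8717 -0.243   0.14  ]
   tri [ 0.7239 -0.3072  0.0035]
screwdriver top [211.  160.6] 0.58 [0.6756 0.278  0.14  ]
screwdriver scene [340.7 269.3] 0.58 [0.848  0.2765 0.14  ]
   tri [0.7009 0.3005 0.0054]
```

```bash
python3 - <<'E'
from h import *
go([.525,-.312,.2],np.pi/2)
im=cv2.imread("pics/top0.png")
a=cv2.resize(im[190:250,410:470],(400,400),interpolation=cv2.INTER_CUBIC)
b=cv2.resize(im[140:240,280:380],(400,400),interpolation=cv2.INTER_CUBIC)
cv2.imwrite("pics/c1.png",np.hstack([a,b]))
E
```

```text
shift mm [-198.5 -437.1   22.5] turn [0.000e+00 1.000e-04 2.368e-01] j6 -0.179 t 1.45
```

View pics/c1.png

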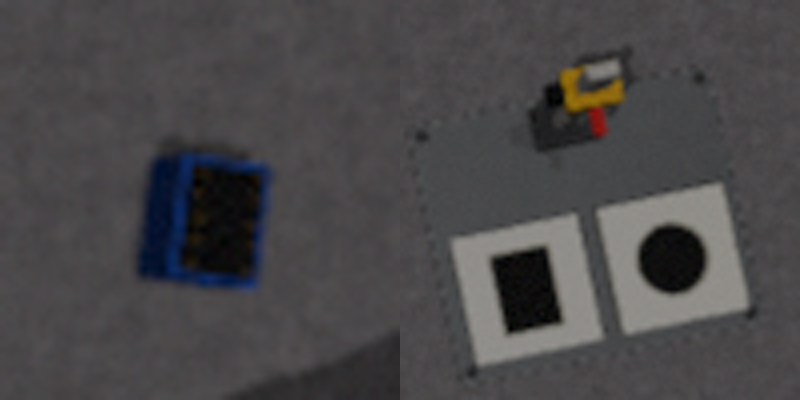

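```bash
python3 -m handwheel '[{"dx":-15,"dy":-33,"dz":2,"az":0.05},{"dx":-31,"dy":-69,"dz":4,"az":0.1},{"dx":-47,"dy":-105,"dz":6,"az":0.16},{"dx":-63,"dy":-141,"dz":8,"az":0.22},{"dx":-79,"dy":-177,"dz":10,"az":0.28},{"dx":-95,"dy":-213,"dz":12,"az":0.32},{"dx":-111,"dy":-249,"dz":14,"az":0.32},{"dx":-127,"dy":-285,"dz":15,"az":0.32}]'
python3 - <<'E'
from h import *
go([.525,-.312,.2],np.deg2rad(85))
E
```

```text
shift mm [-198.5 -437.1   22.5] turn [0.     0.     0.3241] j6 -0.179 t 1.45invalid input at $[0]: expected keys dx, dy, dz, ax, ay, az, grip
```

```bash
python3 -m handwheel '[{"dx":-15,"dy":-33,"dz":2,"ax":0,"ay":0,"az":0.05,"grip":1},{"dx":-31,"dy":-69,"dz":4,"ax":0,"ay":0,"az":0.1,"grip":1},{"dx":-47,"dy":-105,"dz":6,"ax":0,"ay":0,"az":0.16,"grip":1},{"dx":-63,"dy":-141,"dz":8,"ax":0,"ay":0,"az":0.22,"grip":1},{"dx":-79,"dy":-177,"dz":10,"ax":0,"ay":0,"az":0.28,"grip":1},{"dx":-95,"dy":-213,"dz":12,"ax":0,"ay":0,"az":0.32,"grip":1},{"dx":-111,"dy":-249,"dz":14,"ax":0,"ay":0,"az":0.32,"grip":1},{"dx":-127,"dy":-285,"dz":15,"ax":0,"ay":0,"az":0.32,"grip":1}]'
python3 - <<'E'
from h import *
go([.525,-.312,.2],np.deg2rad(85))
E
```

```text
time_s: 2.12
tool_pos: [0.3952, -0.4158, 0.2075]
tcp_rot: [-3.142, -0.0, -1.654]
contact_force: [-0.3, -1.1, -0.6]
grip_width: 0.087
shift mm [-114.3 -120.7    7.5] turn [-0.0001 -0.      0.0037] j6 0.649 t 2.1167
```

```bash
python3 -m handwheel '[{"dx":-27,"dy":-28,"dz":2,"ax":0,"ay":0,"az":0,"grip":1},{"dx":-54,"dy":-57,"dz":4,"ax":0,"ay":0,"az":0,"grip":1},{"dx":-81,"dy":-86,"dz":6,"ax":0,"ay":0,"az":0,"grip":1},{"dx":-102,"dy":-109,"dz":7,"ax":0,"ay":0,"az":0,"grip":1},{"dx":-114,"dy":-121,"dz":7,"ax":0,"ay":0,"az":0,"grip":1},{"dx":-114,"dy":-121,"dz":7,"ax":0,"ay":0,"az":0,"grip":1}]'
python3 - <<'E'
from h import *
p=ctrl.capture("wrist");save(p,"w1")
print(np.round(p["view"],4).tolist(),pose()[2]["joint_velocities"])
for n,z in [("transformer_mid",.017),("transformer",0.)]:
    for x in ctrl.landmark_of(p,n)[:2]: print(n,np.round(x["at"],1),round(x["confidence"],2),np.round(onz(p,x["at"],z,1),4))
E
```

```text
time_s: 2.62
tool_pos: [0.5281, -0.3094, 0.2004]
tcp_rot: [-3.14, 0.001, -1.65]
contact_force: [-0.0, -0.0, 0.2]
grip_width: 0.0868
[[-0.0786, -0.9969, -0.0009, -0.2669], [0.9507, -0.0747, -0.3011, -0.4958], [0.3001, -0.0245, 0.9536, -0.5377], [0.0, 0.0, 0.0, 1.0]] [-0.05146394 -0.00796081  0.01719484 -0.02182511 -0.0020202  -0.00819689]
transformer_mid [286.5 182.2] 0.92 [ 0.5321 -0.3159  0.017 ]
```

View pics/w1.png

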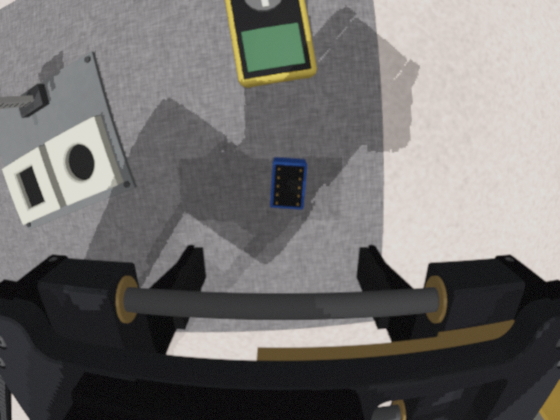

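```bash
cat >> h.py <<'E'
from scipy.optimize import minimize
def boxpts(L,W,z0,z1):
    return np.array([[sx*L/2,sy*W/2,z] for sx in(-1,1) for sy in(-1,1) for z in(z0,z1)])
def fitsil(p,mask,local,x0,wrist=True,sc=4):
    """fit x,y,yaw of a point set's hull to mask"""
    ys,xs=np.nonzero(mask);o=np.array([xs.min()-15,ys.min()-15]);w=xs.max()-o[0]+15;h=ys.max()-o[1]+15
    sub=np.zeros((h,w),np.float32);sub[ys-o[1],xs-o[0]]=1
    big=cv2.resize(sub,(w*sc,h*sc),interpolation=cv2.INTER_LINEAR)>0.5
    def cost(q):
        c,s=np.cos(q[2]),np.sin(q[2])
        P=[proj(p,[q[0]+c*a-s*b,q[1]+s*a+c*b,z],wrist) for a,b,z in local]
        P=((np.array(P)-o+.5)*sc-.5)
        H=cv2.convexHull(P.astype(np.float32))
        m=np.zeros(big.shape,np.uint8);cv2.fillConvexPoly(m,np.round(H*16).astype(np.int32),1,shift=4)
        return np.sum((m>0)!=big)/sc**2
    sim=np.array([x0]+[np.array(x0)+d for d in np.diag([.006,.006,.12])])
    best=None
    for k in range(3):
        r=minimize(cost,x0 if k==0 else best.x,method="Nelder-Mead",options=dict(initial_simplex=sim if k==0 else np.array([best.x]+[best.x+d for d in np.diag([.003,-.003,.05])]),xatol=1e-5,fatol=.05))
        if best is None or r.fun<best.fun:best=r
    return best.x,best.fun,mask.sum()
E
python3 - <<'E'
from h import *
p=ctrl.capture("wrist")
o=ctrl.outline_of(p,"transformer")
for x in o: print(x["confidence"],x["rect"],x["pixels"].sum())
m=o[0]["pixels"]
print(fitsil(p,m,boxpts(.05,.036,0,.034),[.532,-.316,-.08]))
f=p["frame"].astype(int); hsv=cv2.cvtColor(p["frame"],cv2.COLOR_RGB2HSV)
m2=((hsv[...,1]>110)&(hsv[...,2]<200)|(hsv[...,2]<28)).astype(np.uint8)
k=np.zeros_like(m2);k[150:216,262:316]=m2[150:216,262:316]
k=cv2.morphologyEx(k,cv2.MORPH_CLOSE,np.ones((5,5)));n,l,st,_=cv2.connectedComponentsWithStats(k)
i=1+np.argmax(st[1:,4]);print(st[i]);print(fitsil(p,l==i,boxpts(.05,.036,0,.034),[.532,-.316,-.08]))
v=p["frame"][140:225,245:330].copy();w=v.copy();w[(l==i)[140:225,245:330]]=[255,0,0];w2=v.copy();w2[m[140:225,245:330]]=[0,255,0]
cv2.imwrite("pics/f1.png",cv2.resize(np.hstack([v,w,w2])[:,:,::-1],None,fx=3,fy=3,interpolation=0))
print(pose()[0])
E
```

```text
0.88 [267.4, 155.5, 304.4, 208.6] 1757
(array([ 0.53242974, -0.31680855, -0.15601727]), np.float64(57.125), np.int64(1757))
[ 267  155   37   51 1693]
(array([ 0.5317108 , -0.31714989, -0.15028969]), np.float64(101.125), np.int64(1693))
[ 0.5243465  -0.31324089  0.2005282 ]
```

View pics/f1.png

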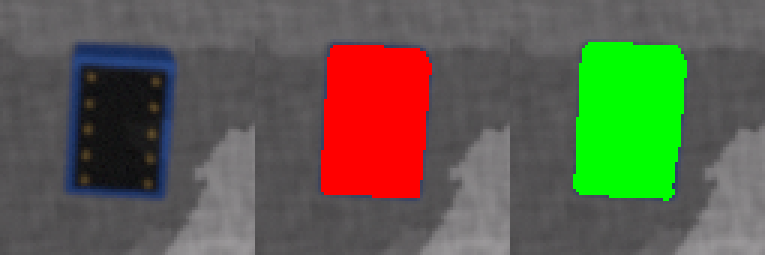

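```bash
python3 - <<'E'
from h import *
go([.532,-.317,.09],np.pi/2-.152)
E
```

```text
shift mm [  3.1  -8.  110.5] turn [ 0.0004 -0.0002  0.067 ] j6 0.935 t 2.8667
```

```bash
python3 -m handwheel '[{"dx":1,"dy":-3,"dz":30,"ax":0,"ay":0,"az":0.03,"grip":1},{"dx":2,"dy":-6,"dz":65,"ax":0,"ay":0,"az":0.06,"grip":1},{"dx":3,"dy":-8,"dz":95,"ax":0,"ay":0,"az":0.067,"grip":1},{"dx":3,"dy":-8,"dz":110,"ax":0,"ay":0,"az":0.067,"grip":1},{"dx":3,"dy":-8,"dz":110,"ax":0,"ay":0,"az":0.067,"grip":1},{"dx":3,"dy":-8,"dz":110,"ax":0,"ay":0,"az":0.067,"grip":1}]'
python3 - <<'E'
from h import *
p=ctrl.capture("wrist");save(p,"w2")
o=ctrl.outline_of(p,"transformer")
for x in o[:2]: print(x["confidence"],x["rect"],x["pixels"].sum())
q=fitsil(p,o[0]["pixels"],boxpts(.05,.036,0,.034),[.532,-.317,-.152]);print(q)
for n,z in [("transformer_mid",.017),("transformer",0.)]:
    for x in ctrl.landmark_of(p,n)[:2]: print(n,np.round(x["at"],1),round(x["confidence"],2),np.round(onz(p,x["at"],z,1),4))
print(pose()[2]["joint_velocities"],pose()[0])
E
```

```text
time_s: 3.37
tool_pos: [0.5308, -0.3177, 0.0899]
tcp_rot: [3.139, 0.001, -1.725]
contact_force: [-0.2, 0.5, 0.1]
grip_width: 0.087
0.87 [254.0, 182.6, 306.0, 255.7] 3607
(array([ 0.53115172, -0.31691718, -0.1308625 ]), np.float64(200.0625), np.int64(3607))
transformer_mid [279.6 216.8] 0.68 [ 0.5334 -0.3172  0.017 ]
[ 5.69128316e-03 -2.50015717e-03  4.41722121e-03  9.31048239e-05
  1.63003289e-04  4.20963728e-04] [ 0.53277631 -0.31817096  0.09244048]
```

View pics/w2.png

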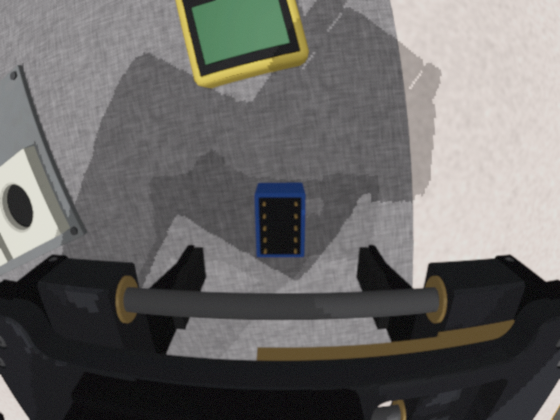

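```bash
python3 -m handwheel '[{"dx":0,"dy":1,"dz":25,"ax":0,"ay":0,"az":0,"grip":1},{"dx":0,"dy":1,"dz":50,"ax":0,"ay":0,"az":0,"grip":1},{"dx":0,"dy":1,"dz":66,"ax":0,"ay":0,"az":0,"grip":1},{"dx":0,"dy":1,"dz":72,"ax":0,"ay":0,"az":0,"grip":1},{"dx":0,"dy":1,"dz":72,"ax":0,"ay":0,"az":0,"grip":1},{"dx":0,"dy":1,"dz":72,"ax":0,"ay":0,"az":0,"grip":1}]'
cat >> h.py <<'E'
def avg(n=6):
    """average TCP position/rot over n readings (each needs a camera call)"""
    T=[];A=[];F=[]
    for i in range(n):
        p=ctrl.capture("wrist");s=ctrl.read_state();T.append(s["tool_pos"]);A.append(Ro.from_euler("xyz",s["tcp_rot"]).as_quat());F.append(s["contact_force"])
    T=np.array(T);return T.mean(0),T.std(0),Ro.from_quat(A).mean().as_euler("xyz"),np.mean(F,0),p
E
python3 - <<'E'
from h import *
a=avg();print(*a[:4]);save(a[4],"w3")
E
```

```text
time_s: 4.07
tool_pos: [0.5326, -0.3188, 0.0215]
tcp_rot: [-3.137, -0.003, -1.723]
contact_force: [-0.4, -0.3, 0.2]
grip_width: 0.0869
[ 0.53282645 -0.31887032  0.02185906] [0.00017722 0.00015931 0.00020657] [-3.13656475 -0.00366369 -1.72330897] [0.13992576 0.26305147 0.06361377]
```

View pics/w3.png

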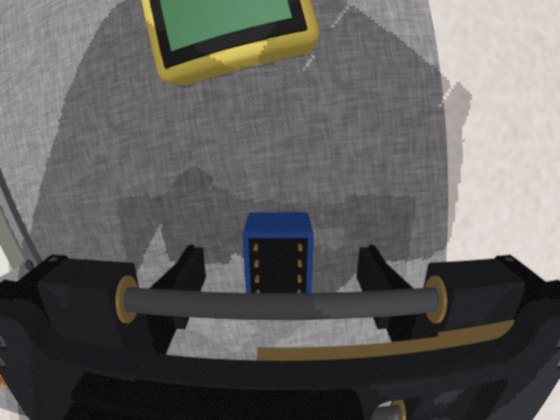

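```bash
python3 - <<'E'
from h import *
go([.532,-.318,.014],np.pi/2-.152)
E
python3 -m handwheel '[{"dx":0,"dy":0,"dz":5,"ax":0,"ay":0,"az":0,"grip":1},{"dx":0,"dy":0,"dz":8,"ax":0,"ay":0,"az":0,"grip":1},{"dx":0,"dy":0,"dz":8,"ax":0,"ay":0,"az":0,"grip":0.6},{"dx":0,"dy":0,"dz":8,"ax":0,"ay":0,"az":0,"grip":0.45},{"dx":0,"dy":0,"dz":8,"ax":0,"ay":0,"az":0,"grip":0.3},{"dx":0,"dy":0,"dz":8,"ax":0,"ay":0,"az":0,"grip":0.2},{"dx":0,"dy":0,"dz":8,"ax":0,"ay":0,"az":0,"grip":0.2}]' 30
```

```text
shift mm [-0.5  0.6  7.5] turn [-0.0043 -0.0032 -0.0005] j6 1.005 t 4.3667
time_s: 4.95
tool_pos: [0.5326, -0.3187, 0.0135]
tcp_rot: [-3.137, -0.003, -1.723]
contact_force: [0.1, 0.2, 0.5]
grip_width: 0.0618
```

```bash
python3 -m handwheel '[{"dx":0,"dy":0,"dz":0,"ax":0,"ay":0,"az":0,"grip":0.2},{"dx":0,"dy":0,"dz":0,"ax":0,"ay":0,"az":0,"grip":0.2},{"dx":0,"dy":0,"dz":0,"ax":0,"ay":0,"az":0,"grip":0.2},{"dx":0,"dy":0,"dz":0,"ax":0,"ay":0,"az":0,"grip":0.2},{"dx":0,"dy":0,"dz":0,"ax":0,"ay":0,"az":0,"grip":0.2},{"dx":0,"dy":0,"dz":0,"ax":0,"ay":0,"az":0,"grip":0.2},{"dx":0,"dy":0,"dz":0,"ax":0,"ay":0,"az":0,"grip":0.2},{"dx":0,"dy":0,"dz":0,"ax":0,"ay":0,"az":0,"grip":0.2}]' 30
```

```text
time_s: 5.62
tool_pos: [0.5325, -0.3184, 0.0135]
tcp_rot: [-3.137, -0.003, -1.723]
contact_force: [0.3, 0.4, 0.3]
grip_width: 0.0358
```

```bash
python3 -m handwheel '[{"dx":0,"dy":0,"dz":-2,"ax":0,"ay":0,"az":0,"grip":0.2},{"dx":0,"dy":0,"dz":-8,"ax":0,"ay":0,"az":0,"grip":0.2},{"dx":0,"dy":0,"dz":-20,"ax":0,"ay":0,"az":0,"grip":0.2},{"dx":0,"dy":0,"dz":-40,"ax":0,"ay":0,"az":0,"grip":0.2},{"dx":0,"dy":0,"dz":-65,"ax":0,"ay":0,"az":0,"grip":0.2},{"dx":0,"dy":0,"dz":-85,"ax":0,"ay":0,"az":0,"grip":0.2},{"dx":0,"dy":0,"dz":-97,"ax":0,"ay":0,"az":0,"grip":0.2},{"dx":0,"dy":0,"dz":-100,"ax":0,"ay":0,"az":0,"grip":0.2}]' 30
python3 - <<'E'
from h import *
p=ctrl.capture("wrist");save(p,"w4")
go([.5,-.02,.12],np.pi/2+.2)
print(ctrl.read_state()["contact_force"])
E
```

```text
time_s: 6.28
tool_pos: [0.5335, -0.3193, 0.1168]
tcp_rot: [-3.132, -0.006, -1.723]
contact_force: [1.2, 0.1, -2.4]
grip_width: 0.0354
shift mm [-290.4   78.1   -6.2] turn [-0.0067 -0.0065 -0.3525] j6 1.005 t 6.3333
[ 0.51662928  0.72146173 -2.42470741]
```

View pics/w4.png

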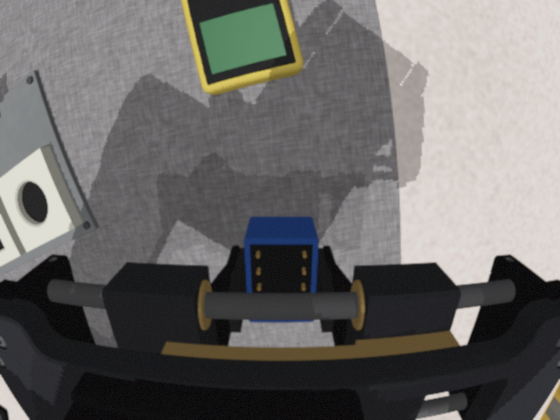

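```bash
python3 -m handwheel '[{"dx":-10,"dy":3,"dz":-2,"ax":0,"ay":0,"az":-0.02,"grip":0.2},{"dx":-35,"dy":10,"dz":-6,"ax":-0.003,"ay":-0.003,"az":-0.06,"grip":0.2},{"dx":-72,"dy":20,"dz":-6,"ax":-0.003,"ay":-0.003,"az":-0.12,"grip":0.2},{"dx":-110,"dy":30,"dz":-6,"ax":-0.003,"ay":-0.003,"az":-0.18,"grip":0.2},{"dx":-148,"dy":40,"dz":-6,"ax":-0.003,"ay":-0.003,"az":-0.24,"grip":0.2},{"dx":-186,"dy":50,"dz":-6,"ax":-0.003,"ay":-0.003,"az":-0.3,"grip":0.2},{"dx":-224,"dy":60,"dz":-6,"ax":-0.003,"ay":-0.003,"az":-0.35,"grip":0.2},{"dx":-258,"dy":70,"dz":-6,"ax":-0.003,"ay":-0.003,"az":-0.35,"grip":0.2}]' 30
python3 - <<'E'
from h import *
go([.5,-.01,.12],np.pi/2+.2)
E
```

```text
time_s: 7.0
tool_pos: [0.5007, -0.0501, 0.1189]
tcp_rot: [3.141, -0.002, -1.371]
contact_force: [0.3, -0.6, -3.0]
grip_width: 0.0358
shift mm [-39.4  -7.2  -1.2] turn [ 0.0002 -0.0017  0.0003] j6 1.051 t 7.0
```

```bash
python3 -m handwheel '[{"dx":-20,"dy":-3,"dz":-1,"ax":0,"ay":0,"az":0,"grip":0.2},{"dx":-34,"dy":-5,"dz":-1,"ax":0,"ay":0,"az":0,"grip":0.2},{"dx":-39,"dy":-7,"dz":-1,"ax":0,"ay":0,"az":0,"grip":0.2},{"dx":-39,"dy":-7,"dz":-1,"ax":0,"ay":0,"az":0,"grip":0.2},{"dx":-39,"dy":-7,"dz":-1,"ax":0,"ay":0,"az":0,"grip":0.2}]' 30
python3 - <<'E'
from h import *
a=avg(4);print(*a[:4]);p=a[4];save(p,"w5");np.save("w5.npy",p,allow_pickle=True)
for n,z in [("pocket",.014),("fixture",0.),("cursor_mark",.14),("transformer_mid",.11)]:
    for x in ctrl.landmark_of(p,n)[:2]: print(n,np.round(x["at"],1),round(x["confidence"],2),np.round(onz(p,x["at"],z,1),4))
E
```

```text
time_s: 7.42
tool_pos: [0.4998, -0.0106, 0.1194]
tcp_rot: [3.141, -0.002, -1.37]
contact_force: [0.8, -0.2, -2.8]
grip_width: 0.0356
[ 0.50010194 -0.01145861  0.11958559] [3.52817764e-05 1.69456449e-04 6.76310233e-05] [ 3.14134833e+00 -1.95182625e-03 -1.37160310e+00] [-0.27657149 -0.8022194  -2.30830278]
pocket [246.4 127.4] 0.77 [0.5619 0.0291 0.014 ]
fixture [304.3  96.3] 0.84 [ 0.597 -0.013  0.   ]
transformer_mid [279.7 268.8] 0.69 [ 0.4917 -0.013   0.11  ]
```

View pics/w5.png

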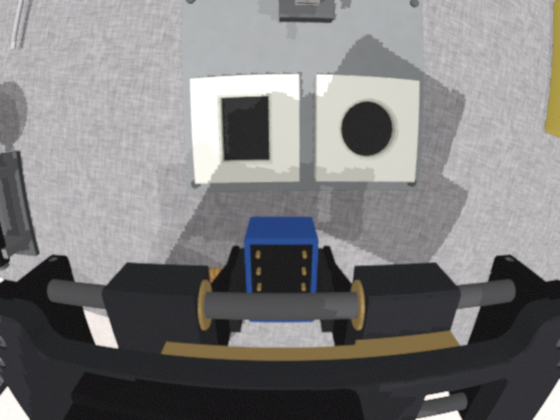

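```bash
python3 - <<'E'
import numpy as np,cv2
p=np.load("w5.npy",allow_pickle=True).item();f=p["frame"]
v=f[60:200,180:430]
v=cv2.convertScaleAbs(v,alpha=1.0);cv2.imwrite("pics/w5c.png",cv2.resize(v[:,:,::-1],(800,448),interpolation=cv2.INTER_CUBIC))
for r in (90,130,170): print(r,f[r,180:330:1].mean(1).astype(int).tolist())
for c in (205,245,285): print(c,f[65:195,c].mean(1).astype(int).tolist())
E
```

```text
90 [180, 176, 175, 180, 182, 181, 182, 182, 182, 198, 235, 254, 255, 255, 255, 255, 255, 255, 255, 255, 255, 255, 255, 255, 255, 255, 255, 255, 255, 255, 255, 255, 255, 255, 255, 255, 255, 255, 255, 255, 255, 255, 255, 255, 255, 255, 255, 255, 255, 255, 255, 255, 255, 255, 255, 255, 255, 255, 255, 255, 255, 255, 255, 255, 255, 255, 255, 255, 255, 255, 255, 255, 255, 255, 255, 255, 255, 255, 255, 255, 255, 255, 255, 255, 255, 255, 255, 255, 255, 255, 255, 254, 252, 254, 254, 254, 254, 255, 255, 255, 255, 255, 255, 255, 255, 255, 255, 255, 255, 255, 255, 255, 255, 255, 255, 255, 255, 255, 240, 196, 145, 129, 135, 155, 171, 177, 176, 176, 177, 177, 177, 178, 175, 172, 168, 183, 220, 250, 255, 255, 255, 255, 255, 255, 255, 255, 253, 228, 216, 214]
130 [178, 181, 179, 174, 176, 180, 181, 181, 182, 181, 187, 214, 245, 255, 255, 255, 255, 255, 255, 255, 255, 255, 255, 255, 255, 255, 255, 255, 255, 255, 255, 255, 255, 255, 255, 255, 255, 253, 240, 226, 207, 172, 122, 72, 49, 55, 56, 49, 41, 42, 39, 41, 41, 41, 40, 42, 43, 40, 42, 41, 41, 40, 43, 40, 41, 44, 42, 39, 42, 42, 41, 42, 42, 40, 41
[... 2319 characters left out ...]
 110, 109, 109, 110, 110, 111, 114, 114, 113]
285 [177, 177, 177, 177, 178, 177, 171, 154, 162, 219, 254, 255, 255, 255, 255, 255, 255, 255, 255, 255, 255, 255, 255, 255, 255, 255, 255, 254, 230, 217, 216, 216, 215, 216, 216, 216, 216, 216, 215, 215, 215, 215, 216, 215, 214, 215, 215, 215, 215, 215, 215, 215, 215, 215, 215, 215, 215, 215, 214, 215, 215, 215, 214, 215, 215, 215, 214, 215, 214, 214, 214, 214, 214, 215, 214, 214, 214, 214, 213, 213, 213, 214, 213, 213, 213, 213, 213, 213, 213, 213, 213, 213, 213, 213, 214, 213, 213, 213, 213, 213, 212, 212, 212, 212, 212, 212, 206, 191, 185, 184, 184, 185, 184, 184, 185, 179, 163, 127, 112, 111, 111, 112, 110, 111, 109, 106, 106, 107, 108, 111]
```

View pics/w5c.png

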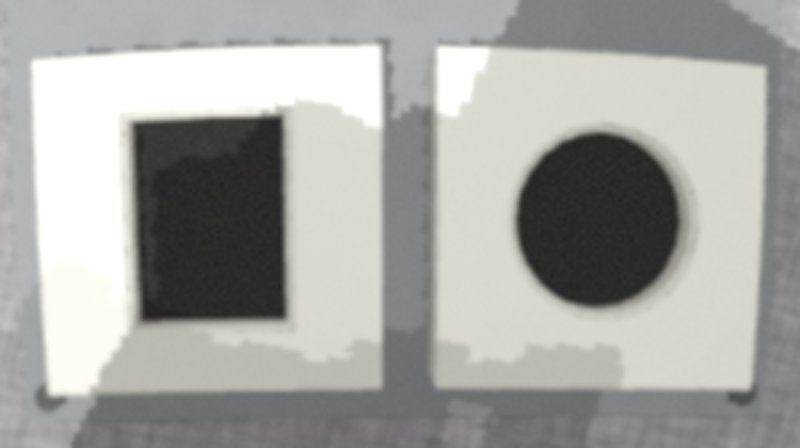

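```bash
cat >> h.py <<'E'
from scipy.optimize import least_squares
from scipy.ndimage import map_coordinates
def fitnest(p,x0,nests=(1,-1),wrist=True,layout=True):
    g=cv2.GaussianBlur(p["frame"].astype(np.float32).mean(2),(3,3),0)
    S=[]
    for n in nests:
        for a,b in(((-1,-1),(1,-1)),((1,-1),(1,1)),((1,1),(-1,1)),((-1,1),(-1,-1))):
            for t in np.linspace(.1,.9,17):
                l=np.array(a)*(1-t)+np.array(b)*t;nn=(np.array(a)+np.array(b))/2
                S.append((-.03+.043*l[0],.05*n+.043*l[1],nn[0],nn[1]))
    S=np.array(S)
    def W(q,l,z=.024):
        c,s=np.cos(q[2]),np.sin(q[2]);return [q[0]+c*l[0]-s*l[1],q[1]+s*l[0]+c*l[1],z]
    q=np.array(x0,float)
    for it,win in enumerate((7,4,3,3)):
        D=[]
        for i,sm in enumerate(S):
            u=proj(p,W(q,sm[:2]),wrist);v=proj(p,W(q,sm[:2]+.005*sm[2:]),wrist)
            n=(v-u)/np.linalg.norm(v-u);k=np.arange(-win,win+.01,.25)
            pr=map_coordinates(g,[u[1]+k*n[1],u[0]+k*n[0]],order=1);d=np.gradient(pr)
            j=d.argmin()
            if d[j]<-2: D.append((i,u+k[j]*n,n))
        f=lambda q:[np.dot(proj(p,W(q,S[i][:2]),wrist)-e,n) for i,e,n in D]
        r=least_squares(f,q,loss="soft_l1",f_scale=.5);q=r.x
    res=np.array(f(q));return q,len(D),np.sqrt(np.median(res**2)),W(q,(-.03,.05)),W(q,(-.03,-.05))
E
python3 - <<'E'
from h import *
p=np.load("w5.npy",allow_pickle=True).item()
for n in((1,-1),(1,),(-1,)): print(n,fitnest(p,[.597,-.014,.2],n))
# black floor centroid
m=p["frame"].mean(2)<75
k=np.zeros_like(m);k[85:170,215:280]=m[85:170,215:280]
ys,xs=np.nonzero(k);c=(xs.mean(),ys.mean());print(c,onz(p,c,.014,1),onz(p,c,.024,1))
q=fitnest(p,[.597,-.014,.2])[0]
P=[proj(p,[q[0]+np.cos(q[2])*(-.03+a)-np.sin(q[2])*(.05+b),q[1]+np.sin(q[2])*(-.03+a)+np.cos(q[2])*(.05+b),z],1) for z in(.014,.024) for a,b in((-.0265,-.0195),(.0265,-.0195),(.0265,.0195),(-.0265,.0195))]
print(np.round(P,1).tolist(), xs.min(),xs.max(),ys.min(),ys.max())
E
```

```text
(1, -1) (array([ 0.60091117, -0.01276122,  0.20855761]), 136, np.float64(0.48664861249462793), [np.float64(0.5612088078763923), np.float64(0.029943838839164585), 0.024], [np.float64(0.5819137064004399), np.float64(-0.06788921885152036), 0.024])
(1,) (array([ 0.60091897, -0.01280163,  0.20834866]), 68, np.float64(0.27137456077066896), [np.float64(0.5612255306123709), np.float64(0.02991172523212244), 0.024], [np.float64(0.5819099856128837), np.float64(-0.0679256567919882), 0.024])
(-1,) (array([ 0.60085154, -0.0126823 ,  0.20982727]), 68, np.float64(0.5045007755396058), [np.float64(0.5610949831814347), np.float64(0.029972319224441275), 0.024], [np.float64(0.58192407888557), np.float64(-0.06783437161083836), 0.024])
(np.float64(245.33467006926722), np.float64(128.0003645643456)) [0.56123124 0.02992006 0.014     ] [0.56202507 0.02899116 0.024     ]
[[269.5, 159.2], [268.6, 95.4], [221.0, 97.1], [223.2, 160.2], [269.1, 161.2], [268.1, 94.9], [218.8, 96.7], [221.2, 162.1]] 222 268 97 159
```

```bash
python3 - <<'E'
from h import *
p=np.load("w5.npy",allow_pickle=True).item()
T=np.array([.5001,-.01146,.11959]);R=Ro.from_euler("xyz",[3.14135,-.00195,-1.3716]).as_matrix()
# part frame in tool: part z=-tool z; part x = -tool y? choose
def P(a,b,h,ox=0,oy=0): # a along part x (camera side +), b along part y, h above underside; TCP at h=.0135
    # tool y direction world
    return T+R@np.array([b+ox,-a+oy,-(h-.0135)])
print("tool y world",R[:,1])
f=p["frame"]
for n,(a,b,h) in dict(fbl=(.025,.018,0),fbr=(.025,-.018,0),ftl=(.025,.018,.034),ftr=(.025,-.018,.034)).items(): print(n,np.round(proj(p,P(a,b,h),1),1))
for c in(262,281,300): print(c,[tuple(int(v) for v in f[r,c]) for r in range(210,256,2)])
for r in(225,235): print(r,[tuple(int(v) for v in f[r,c]) for c in list(range(240,256,2))+list(range(306,324,2))])
cv2.imwrite("pics/w5d.png",cv2.resize(f[200:300,220:345][:,:,::-1],(750,600),interpolation=cv2.INTER_CUBIC))
E
```

```text
tool y world [-9.80225991e-01 -1.97881144e-01  2.42653126e-04]
fbl [311.4 213.5]
fbr [248.6 213.5]
ftl [317.7 236.2]
ftr [242.  236.2]
262 [(116, 114, 116), (116, 114, 115), (116, 116, 117), (91, 98, 121), (40, 67, 125), (38, 67, 126), (41, 69, 128), (39, 68, 127), (39, 67, 126), (40, 67, 127), (38, 67, 126), (39, 67, 127), (41, 69, 127), (37, 67, 126), (41, 74, 137), (44, 78, 145), (46, 80, 145), (36, 59, 105), (32, 32, 34), (32, 32, 32), (30, 30, 32), (32, 31, 31), (26, 27, 26)]
281 [(123, 120, 122), (121, 119, 120), (115, 114, 116), (91, 99, 121), (39, 66, 125), (38, 67, 127), (38, 67, 127), (40, 68, 127), (38, 66, 126), (37, 66, 126), (37, 67, 126), (38, 67, 126), (37, 67, 126), (40, 69, 127), (44, 75, 138), (45, 79, 147), (45, 79, 145), (37, 60, 107), (30, 30, 32), (32, 31, 33), (28, 29, 29), (29, 28, 29), (30, 29, 31)]
300 [(123, 121, 122), (122, 121, 122), (118, 116, 118), (87, 95, 118), (39, 68, 125), (41, 69, 126), (41, 69, 127), (39, 67, 126), (40, 68, 127), (43, 70, 128), (39, 67, 127), (40, 68, 127), (38, 68, 126), (38, 69, 127), (42, 74, 137), (46, 80, 147), (44, 79, 145), (37, 58, 105), (31, 32, 33), (31, 31, 32), (29, 27, 30), (29, 29, 28), (32, 30, 31)]
225 [(117, 115, 117), (121, 119, 119), (119, 117, 120), (116, 115, 120), (65, 82, 123), (41, 70, 127), (40, 69, 128), (38, 66, 126), (38, 67, 127), (36, 65, 126), (38, 65, 126), (39, 68, 125), (85, 93, 122), (117, 116, 119), (114, 112, 113), (109, 107, 108), (114, 112, 114)]
235 [(117, 115, 117), (114, 112, 114), (101, 104, 116), (49, 71, 125), (36, 66, 125), (37, 67, 127), (40, 69, 127), (40, 69, 127), (41, 70, 127), (39, 68, 127), (39, 69, 127), (40, 69, 127), (39, 68, 126), (70, 86, 130), (155, 153, 159), (164, 162, 164), (163, 161, 162)]
```

View pics/w5d.png

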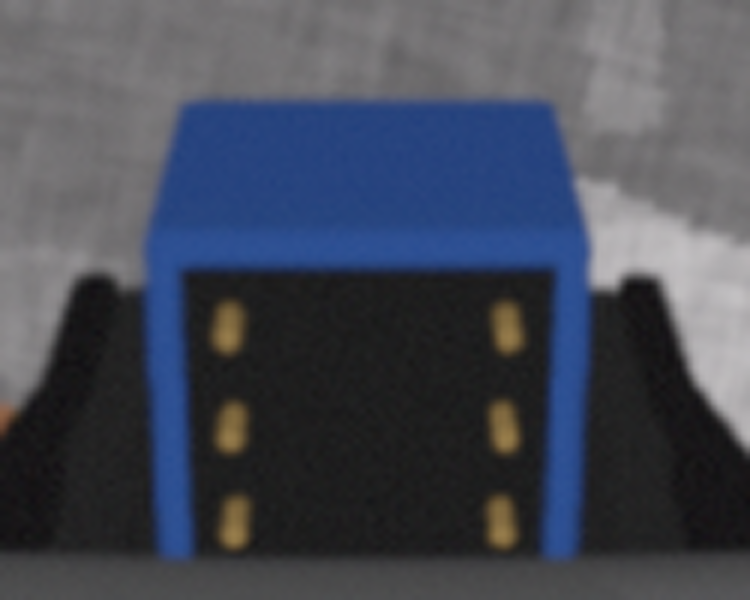

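```bash
python3 - <<'E'
from h import *
go([.5622,.0308,.055],np.pi/2+.2085)
E
```

```text
shift mm [-28.9 -69.4  64.7] turn [ 0.0002 -0.0017 -0.0094] j6 1.128 t 7.8167
```

```bash
python3 -m handwheel '[{"dx":-7,"dy":-16,"dz":5,"ax":0,"ay":0,"az":-0.003,"grip":0.2},{"dx":-16,"dy":-40,"dz":20,"ax":0,"ay":0,"az":-0.006,"grip":0.2},{"dx":-25,"dy":-60,"dz":40,"ax":0,"ay":0,"az":-0.009,"grip":0.2},{"dx":-29,"dy":-69,"dz":57,"ax":0,"ay":0,"az":-0.009,"grip":0.2},{"dx":-29,"dy":-69,"dz":64,"ax":0,"ay":0,"az":-0.009,"grip":0.2},{"dx":-29,"dy":-69,"dz":64,"ax":0,"ay":0,"az":-0.009,"grip":0.2},{"dx":-29,"dy":-69,"dz":64,"ax":0,"ay":0,"az":-0.009,"grip":0.2}]' 30
python3 - <<'E'
from h import *
a=avg(4);print(*a[:4]);p=a[4];save(p,"w6");np.save("w6.npy",p,allow_pickle=True)
print(fitnest(p,[.6009,-.0128,.2085],(1,-1)))
t=ctrl.capture("top");s=ctrl.capture("scene")
A=cv2.resize(t["frame"][150:250,270:390],(400,333),interpolation=2);B=cv2.resize(s["frame"][190:280,180:300],(400,300),interpolation=2)
cv2.imwrite("pics/ts6.png",np.hstack([A[:300],B])[:,:,::-1])
go([.5622,.0308,.0275],np.pi/2+.2085)
E
```

```text
time_s: 8.4
tool_pos: [0.5604, 0.0306, 0.0554]
tcp_rot: [3.139, -0.001, -1.363]
contact_force: [0.9, 0.3, -2.5]
grip_width: 0.0359
[0.56147512 0.03031467 0.056533  ] [3.49502186e-04 4.13962471e-05 2.89155302e-04] [-3.14143136e+00 -1.98486321e-03 -1.36337030e+00] [-0.19066727 -0.42403837 -2.48774138]
(array([ 0.60111101, -0.01306428,  0.20992676]), 92, np.float64(0.28303331339713844), [np.float64(0.5613502130830119), np.float64(0.029586376725854003), 0.024], [np.float64(0.5821890396429905), np.float64(-0.06821824130214678), 0.024])
shift mm [-0.4 -0.2 29.2] turn [-0.0011 -0.0022 -0.001 ] j6 1.222 t 8.7
```

View pics/w6.png

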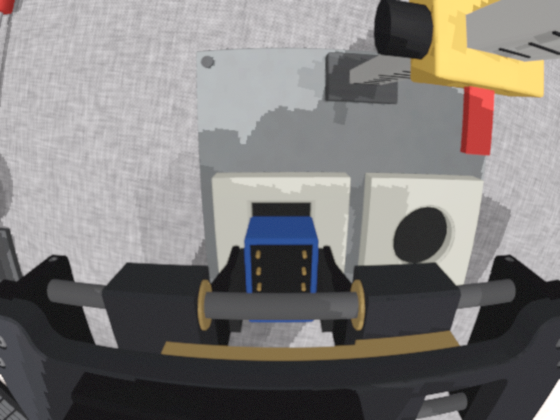

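View pics/ts6.png

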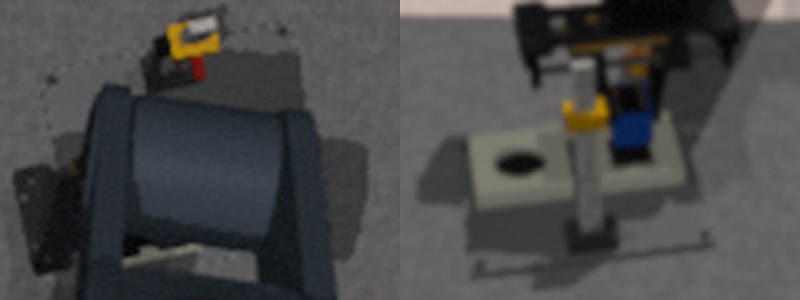

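```bash
python3 - <<'E'
from h import *
p=np.load("w6.npy",allow_pickle=True).item();f=p["frame"]
for c in(265,281,297): print(c,[int(v) for v in f[195:225,c].mean(1)],[int(v) for v in f[210:224,c,2].astype(int)-f[210:224,c,0]])
q=np.array([.5613,.0297]);c,s=np.cos(.209),np.sin(.209);M=np.array([[c,s],[-s,c]])
for r in(216,216.5,217):
  for z in(.041,.043,.045):
    X=onz(p,(281.2,r),z,1);print(r,z,np.round(M@(X[:2]-q)*1000,2))
print("pocket far edge top rows",[np.round(proj(p,[*(q+M.T@np.array([a,0])),z],1),1) for a,z in((.0265,.014),(.0265,.024),(.0275,.024))])
E
```

```text
265 [189, 190, 190, 189, 188, 178, 160, 118, 64, 39, 32, 35, 37, 39, 36, 36, 36, 38, 38, 38, 43, 59, 76, 80, 79, 79, 81, 82, 80, 81] [-2, 0, 0, 1, 4, 16, 53, 83, 90, 91, 93, 92, 90, 91]
281 [190, 190, 190, 189, 186, 178, 162, 118, 63, 41, 38, 37, 40, 35, 35, 36, 36, 36, 36, 39, 45, 61, 75, 79, 83, 82, 80, 80, 81, 78] [0, -1, -1, -1, 2, 15, 52, 83, 90, 88, 88, 90, 91, 91]
297 [189, 190, 189, 189, 186, 180, 162, 118, 64, 40, 38, 35, 36, 38, 35, 36, 37, 36, 36, 38, 42, 61, 76, 79, 81, 79, 81, 81, 81, 80] [-1, -1, 1, -3, 1, 17, 52, 83, 90, 90, 91, 91, 91, 90]
216 0.041 [23.27 -0.13]
216 0.043 [23.95 -0.13]
216 0.045 [24.64 -0.12]
216.5 0.041 [22.96 -0.13]
216.5 0.043 [23.65 -0.13]
216.5 0.045 [24.34 -0.12]
217 0.041 [22.65 -0.13]
217 0.043 [23.34 -0.13]
217 0.045 [24.04 -0.12]
pocket far edge top rows [array([280.9, 198. ]), array([280.9, 202.3]), array([280.9, 200.8])]
```

```bash
python3 -m handwheel '[{"dx":0,"dy":-1,"dz":5,"ax":0,"ay":0,"az":0,"grip":0.2},{"dx":0,"dy":-1,"dz":12,"ax":0,"ay":0,"az":0,"grip":0.2},{"dx":0,"dy":-1,"dz":17,"ax":0,"ay":0,"az":0,"grip":0.2},{"dx":0,"dy":-1,"dz":17,"ax":0,"ay":0,"az":0,"grip":0.2},{"dx":0,"dy":-1,"dz":17,"ax":0,"ay":0,"az":0,"grip":0.2},{"dx":0,"dy":-1,"dz":17,"ax":0,"ay":0,"az":0,"grip":0.2}]' 30
python3 - <<'E'
from h import *
a=avg(3);print(*a[:4]);p=a[4];save(p,"w7");f=p["frame"]
print(fitnest(p,[.6009,-.0128,.2085],(1,-1)))
for c in(265,281,297): print(c,[int(v) for v in f[195:250,c].mean(1)],)
q=np.array([.5613,.0297]);c,s=np.cos(.209),np.sin(.209);M=np.array([[c,s],[-s,c]])
for r in(215.5,216): print(r,np.round(M@(onz(p,(281.2,r),a[0][2]-.0135,1)[:2]-q)*1000,2))
E
```

```text
time_s: 9.2
tool_pos: [0.5629, 0.0306, 0.0394]
tcp_rot: [-3.141, -0.002, -1.363]
contact_force: [0.0, -0.8, -3.1]
grip_width: 0.0361
[0.56310662 0.03063206 0.03967393] [5.19382309e-05 1.07213962e-05 1.02693697e-04] [-3.14036759e+00 -2.28291367e-03 -1.36319404e+00] [ 0.23035137 -0.08634297 -2.38215969]
(array([ 0.60097104, -0.01302422,  0.20912473]), 84, np.float64(0.25116161876794507), [np.float64(0.5612444614403121), np.float64(0.029658320733688133), 0.024], [np.float64(0.5820048394808378), np.float64(-0.0681629791125849), 0.024])
265 [190, 191, 191, 191, 191, 190, 190, 191, 191, 190, 191, 190, 191, 190, 190, 186, 175, 157, 105, 54, 44, 61, 77, 80, 81, 82, 84, 81, 82, 82, 82, 83, 81, 82, 81, 83, 81, 82, 81, 81, 83, 82, 85, 90, 93, 94, 94, 95, 88, 70, 45, 33, 31, 32, 32]
281 [206, 198, 195, 194, 191, 191, 190, 191, 191, 190, 190, 191, 190, 192, 190, 187, 177, 157, 105, 51, 44, 64, 76, 81, 80, 81, 82, 82, 82, 80, 83, 80, 82, 80, 82, 81, 80, 83, 82, 81, 82, 81, 86, 90, 94, 93, 94, 94, 89, 70, 47, 34, 33, 34, 33]
297 [218, 217, 217, 211, 197, 191, 191, 192, 191, 191, 191, 191, 191, 191, 190, 187, 178, 157, 104, 51, 47, 59, 76, 82, 81, 82, 82, 82, 82, 80, 83, 79, 81, 81, 81, 84, 83, 82, 83, 82, 82, 82, 83, 89, 93, 94, 95, 94, 88, 71, 45, 33, 31, 33, 32]
215.5 [25.8  -0.07]
216 [25.5  -0.07]
```

View pics/w7.png

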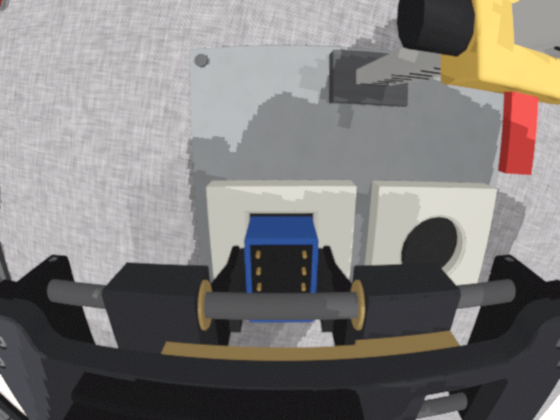

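```bash
python3 -m handwheel '[{"dx":0,"dy":0.6,"dz":1,"ax":0,"ay":0,"az":0,"grip":0.2},{"dx":0,"dy":0.6,"dz":3,"ax":0,"ay":0,"az":0,"grip":0.2},{"dx":0,"dy":0.6,"dz":5,"ax":0,"ay":0,"az":0,"grip":0.2},{"dx":0,"dy":0.6,"dz":7,"ax":0,"ay":0,"az":0,"grip":0.2},{"dx":0,"dy":0.6,"dz":7,"ax":0,"ay":0,"az":0,"grip":0.2},{"dx":0,"dy":0.6,"dz":7,"ax":0,"ay":0,"az":0,"grip":0.2}]' 30
python3 - <<'E'
from h import *
a=avg(3);print(*a[:4]);print(pose()[2]["torque"])
E
```

```text
time_s: 9.85
tool_pos: [0.5624, 0.0305, 0.0325]
tcp_rot: [-3.141, -0.002, -1.363]
contact_force: [0.8, -0.6, -2.4]
grip_width: 0.036
[0.56259002 0.03048406 0.03272777] [5.00869285e-05 7.72661684e-06 5.59966801e-05] [-3.14024559e+00 -2.31707187e-03 -1.36321226e+00] [ 0.49500383 -0.02246471 -1.57398686]
[ 0.01247758 -0.0274615  -0.02211593]
```

```bash
python3 -m handwheel '[{"dx":0,"dy":0,"dz":2,"ax":0,"ay":0,"az":0,"grip":0.2},{"dx":0,"dy":0,"dz":3.5,"ax":0,"ay":0,"az":0,"grip":0.2},{"dx":0,"dy":0,"dz":4.8,"ax":0,"ay":0,"az":0,"grip":0.2},{"dx":0,"dy":0,"dz":4.8,"ax":0,"ay":0,"az":0,"grip":0.2},{"dx":0,"dy":0,"dz":4.8,"ax":0,"ay":0,"az":0,"grip":0.2}]' 30
python3 - <<'E'
from h import *
a=avg(3);print(*a[:4]);print(pose()[2]["torque"]);save(a[4],"w8")
E
```

```text
time_s: 10.42
tool_pos: [0.5626, 0.0305, 0.0278]
tcp_rot: [-3.14, -0.002, -1.363]
contact_force: [0.2, 0.2, -2.8]
grip_width: 0.0356
[0.56266135 0.03047215 0.02797287] [2.55791321e-05 6.80657254e-06 4.27477988e-05] [-3.14010214e+00 -2.37641472e-03 -1.36319849e+00] [ 0.28994166  0.21830721 -1.98082602]
[ 0.01420614  0.02116228 -0.02113968]
```

View pics/w8.png

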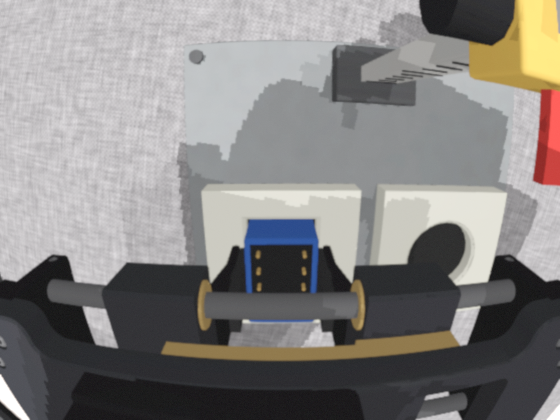

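```bash
python3 -m handwheel '[{"dx":0,"dy":0,"dz":0.5,"ax":0,"ay":0,"az":0,"grip":0.2},{"dx":0,"dy":0,"dz":0.8,"ax":0,"ay":0,"az":0,"grip":0.2},{"dx":0,"dy":0,"dz":0.8,"ax":0,"ay":0,"az":0,"grip":0.2}]' 30
python3 - <<'E'
from h import *
a=avg(2);print(*a[:4]);print(pose()[2]["torque"])
E
```

```text
time_s: 10.82
tool_pos: [0.5628, 0.0304, 0.0275]
tcp_rot: [-3.14, -0.003, -1.363]
contact_force: [-0.1, -0.5, 0.5]
grip_width: 0.0356
[0.56281605 0.03044665 0.02750645] [3.06605222e-05 1.12602135e-05 1.22093553e-05] [-3.13965572e+00 -2.54243437e-03 -1.36319991e+00] [-1.43406106 -0.16532434  0.36408582]
[ 0.02181763  0.12634387 -0.00206221]
```

```bash
python3 -m handwheel '[{"dx":0,"dy":0,"dz":0.7,"ax":0,"ay":0,"az":0,"grip":0.2},{"dx":0,"dy":0,"dz":1,"ax":0,"ay":0,"az":0,"grip":0.2},{"dx":0,"dy":0,"dz":1,"ax":0,"ay":0,"az":0,"grip":0.2}]' 30
python3 - <<'E'
from h import *
a=avg(2);print(*a[:4]);print(pose()[2]["torque"])
E
```

```text
time_s: 11.17
tool_pos: [0.5628, 0.0304, 0.0275]
tcp_rot: [-3.139, -0.003, -1.363]
contact_force: [-1.9, -0.5, 6.3]
grip_width: 0.0356
[0.5628049  0.03044614 0.02746237] [1.11884403e-05 7.94103946e-06 8.00234593e-06] [-3.13939532e+00 -2.67849236e-03 -1.36311684e+00] [-1.52449768 -0.17148007  6.40973225]
[0.031442   0.27965183 0.0385228 ]
```

```bash
python3 -m handwheel '[{"dx":0,"dy":0,"dz":0,"ax":0,"ay":0,"az":0,"grip":0.45},{"dx":0,"dy":0,"dz":0,"ax":0,"ay":0,"az":0,"grip":0.55},{"dx":0,"dy":0,"dz":0,"ax":0,"ay":0,"az":0,"grip":0.65},{"dx":0,"dy":0,"dz":0,"ax":0,"ay":0,"az":0,"grip":0.75},{"dx":0,"dy":0,"dz":0,"ax":0,"ay":0,"az":0,"grip":0.75},{"dx":0,"dy":0,"dz":0,"ax":0,"ay":0,"az":0,"grip":0.75},{"dx":0,"dy":0,"dz":-1,"ax":0,"ay":0,"az":0,"grip":0.75},{"dx":0,"dy":0,"dz":-6,"ax":0,"ay":0,"az":0,"grip":0.75}]' 30
```

```text
time_s: 11.93
tool_pos: [0.5621, 0.0305, 0.0329]
tcp_rot: [-3.141, -0.002, -1.363]
contact_force: [-1.0, 0.1, -0.1]
grip_width: 0.0647
```

```bash
python3 -m handwheel '[{"dx":0,"dy":0,"dz":-15,"ax":0,"ay":0,"az":0,"grip":0.75},{"dx":0,"dy":0,"dz":-45,"ax":0,"ay":0,"az":0,"grip":0.75},{"dx":0,"dy":5,"dz":-80,"ax":0,"ay":0,"az":0,"grip":0.85},{"dx":0,"dy":20,"dz":-115,"ax":0,"ay":0,"az":0,"grip":1},{"dx":0,"dy":30,"dz":-145,"ax":0,"ay":0,"az":0,"grip":1},{"dx":0,"dy":35,"dz":-155,"ax":0,"ay":0,"az":0,"grip":1},{"dx":0,"dy":35,"dz":-155,"ax":0,"ay":0,"az":0,"grip":1},{"dx":0,"dy":35,"dz":-155,"ax":0,"ay":0,"az":0,"grip":1}]' 30
python3 - <<'E'
from h import *
a=avg(2);print(*a[:4]);p=a[4];save(p,"w9");np.save("w9.npy",p,allow_pickle=True)
print(fitnest(p,[.6009,-.0128,.2085],(1,-1)))
o=ctrl.outline_of(p,"transformer");print([(x["confidence"],x["rect"]) for x in o])
print(fitsil(p,o[0]["pixels"],boxpts(.05,.036,.024,.048),[.5613,.0297,.21]))
s=ctrl.capture("scene");cv2.imwrite("pics/s9.png",cv2.resize(s["frame"][190:280,180:300],(640,480),interpolation=2)[:,:,::-1])
print(ctrl.landmark_of(p,"cursor_mark")[:2])
E
```

```text
time_s: 12.6
tool_pos: [0.5278, 0.0236, 0.1881]
tcp_rot: [-3.14, -0.002, -1.363]
contact_force: [0.9, 0.5, 0.2]
grip_width: 0.0861
[0.52729044 0.02369789 0.18674557] [9.88365297e-05 2.80759736e-05 3.05316738e-04] [ 3.14043890e+00 -1.37464479e-03 -1.36326524e+00] [-0.0675392  -0.70050778 -0.88606898]
(array([ 0.60116532, -0.01286226,  0.20800146]), 136, np.float64(0.26072341830535767), [np.float64(0.5614867123810295), np.float64(0.02986486898004028), 0.024], [np.float64(0.5821371973284858), np.float64(-0.06797968871958285), 0.024])
[(0.93, [260.0, 131.8, 302.6, 187.0])]
(array([0.56223524, 0.03036194, 0.18514112]), np.float64(80.4375), np.int64(2059))
[{'at': [361.4, 24.9], 'confidence': 0.84}]
```

View pics/w9.png

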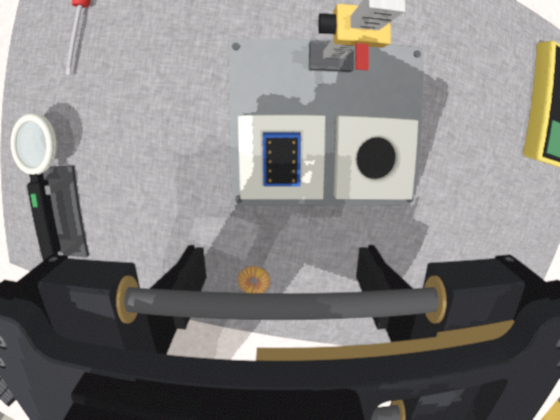

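View pics/s9.png

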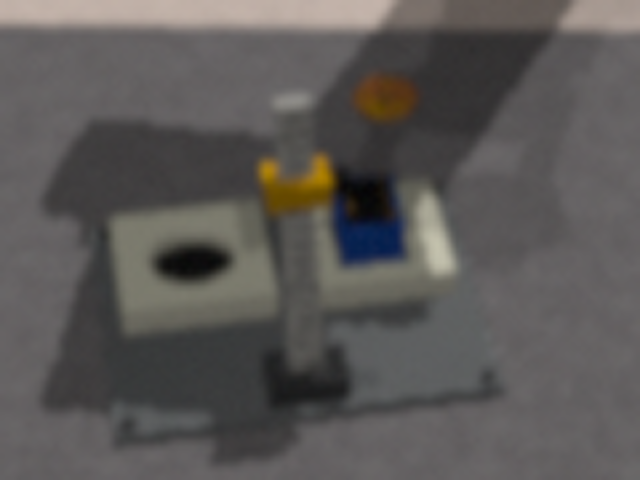

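```bash
python3 - <<'E'
from h import *
q=np.array([.6011,-.0129]);c,s=np.cos(.2083),np.sin(.2083);M=np.array([[c,s],[-s,c]])
obs=[]
for n in("w6","w9"):
    p=np.load(n+".npy",allow_pickle=True).item();f=p["frame"]
    hsv=cv2.cvtColor(f,cv2.COLOR_RGB2HSV);m=(((hsv[...,0]<6)|(hsv[...,0]>174))&(hsv[...,1]>150)&(hsv[...,2]>60)).astype(np.uint8)
    m[:,:300]=0
    k,l,st,_=cv2.connectedComponentsWithStats(m);i=1+np.argmax(st[1:,4]);print(n,st[i])
    cn=cv2.findContours((l==i).astype(np.uint8),0,1)[0][0];a=cv2.approxPolyDP(cn,3,True)[:,0];print(a.tolist())
    for z in(.12,.13,.14,.15,.16): print(z,[np.round(M@(onz(p,u,z,1)[:2]-q)*1000,1).tolist() for u in a])
    y=((hsv[...,0]>15)&(hsv[...,0]<32)&(hsv[...,1]>130)&(hsv[...,2]>100)).astype(np.uint8);y[120:]=0;y[:,:300]=0;y[:,500 if n=="w9" else 560:]=0
    k,l,st,_=cv2.connectedComponentsWithStats(y);i=1+np.argmax(st[1:,4])
    print("yel",st[i]);cn=cv2.findContours((l==i).astype(np.uint8),0,1)[0][0];print(cv2.approxPolyDP(cn,3,True)[:,0].tolist())
im=[cv2.resize(np.load(n+".npy",allow_pickle=True).item()["frame"][r],(400,400),interpolation=2) for n,r in(("w6",np.s_[0:170,370:540]),("w9",np.s_[0:90,315:405]))]
cv2.imwrite("pics/cur.png",np.hstack(im)[:,:,::-1])
E
```

```text
w6 [ 461   87   33   68 1858]
[[465, 87], [461, 150], [485, 154], [489, 149], [493, 91]]
0.12 [[65.3, -11.5], [43.6, -11.4], [42.9, -22.1], [44.8, -23.7], [65.6, -23.9]]
0.13 [[64.2, -5.3], [44.7, -5.2], [44.0, -14.8], [45.7, -16.3], [64.5, -16.4]]
0.14 [[63.1, 0.9], [45.7, 1.0], [45.2, -7.5], [46.7, -8.8], [63.3, -8.9]]
0.15 [[62.0, 7.1], [46.8, 7.2], [46.3, -0.3], [47.6, -1.4], [62.2, -1.5]]
0.16 [[60.9, 13.4], [47.9, 13.4], [47.5, 7.0], [48.6, 6.1], [61.0, 6.0]]
yel [ 410    0  133   97 2104]
[[410, 0], [425, 4], [433, 21], [428, 52], [411, 61], [413, 80], [474, 85], [509, 95], [541, 95], [542, 62], [538, 66], [542, 75], [540, 92], [441, 75], [437, 0]]
w9 [356  44  12  25 299]
[[356, 44], [356, 68], [367, 68], [367, 45]]
0.12 [[67.6, -2.3], [49.9, -2.3], [50.4, -10.3], [67.5, -10.4]]
0.13 [[65.5, 0.0], [48.6, 0.1], [49.1, -7.7], [65.4, -7.7]]
0.14 [[63.4, 2.3], [47.2, 2.4], [47.7, -5.0], [63.3, -5.0]]
0.15 [[61.3, 4.6], [45.9, 4.7], [46.4, -2.3], [61.3, -2.4]]
0.16 [[59.2, 7.0], [44.6, 7.0], [45.1, 0.3], [59.2, 0.3]]
yel [334   5  56  42 680]
[[336, 7], [335, 42], [378, 46], [389, 42], [388, 25], [379, 34], [357, 30], [365, 34], [340, 38], [339, 5]]
```

View pics/cur.png

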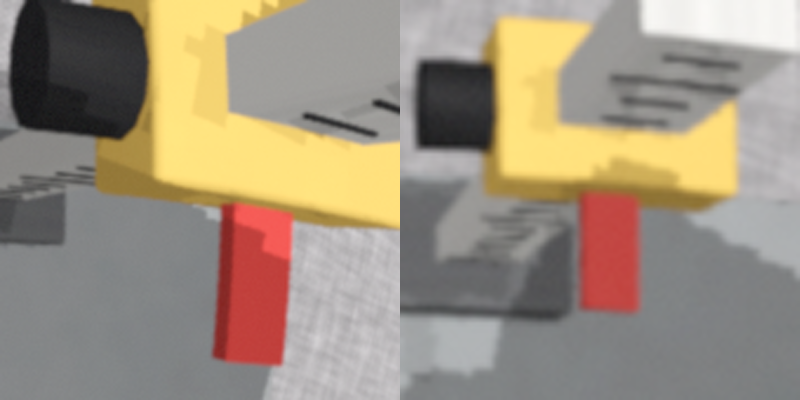

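```bash
python3 - <<'E'
from h import *
q=np.array([.6011,-.0129]);c,s=np.cos(.2083),np.sin(.2083);M=np.array([[c,s],[-s,c]])
W=lambda a,b,z:[*(q+M.T@np.array([a,b])),z]
ps={n:np.load(n+".npy",allow_pickle=True).item() for n in("w6","w9")}
tips={"w6":[(466.5,152.6),(490.6,153.9)],"w9":[(315+580*.225,310*.225-.3),(315+638*.225,312*.225-.3)]}
for n in tips:
    f=lambda v:np.concatenate([proj(ps[n],W(.046+v[2],sg*v[1]/2,v[0]),1)-u for sg,u in zip((1,-1),tips[n])])
    r=least_squares(f,[.145,.008,0],x_scale=[.01,.01,.01]);print(n,r.x,np.round(r.fun,2))
def f2(v): return np.concatenate([proj(ps[n],W(.046+v[2],v[3]+sg*v[1]/2,v[0]),1)-u for n in tips for sg,u in zip((1,-1),tips[n])])
r=least_squares(f2,[.145,.008,0,0],x_scale=.01);print("both",r.x,np.round(r.fun,2))
for nm in("top","scene"):
  p=ctrl.capture(nm)
  for x in ctrl.landmark_of(p,"cursor_mark")[:2]:
    C,d=ray(p,x["at"]);P=np.array(W(.075,0,0));
    # closest height
    A=np.stack([d,[0,0,-1]],1);sol=np.linalg.lstsq(A,P-C,rcond=None)[0];print(nm,x,"z",sol[1], np.linalg.norm(A@sol-(P-C)))
    print("column top",proj(p,W(.075,0,.198)),"base",proj(p,W(.075,0,.008)),[np.round(proj(p,W(.075,0,z)),1) for z in(.14,.145,.15)])
p=ps["w9"];print("col top corners pred",[np.round(proj(p,W(.075+a,b,.198),1),1).tolist() for a,b in((.004,.009),(-.004,.009),(-.004,-.009),(.004,-.009))])
print(ps["w9"]["shot"])
E
```

```text
w6 [1.47532431e-01 7.90582388e-03 8.32597958e-05] [ 0.02 -0.31 -0.03  0.33]
w9 [ 0.25999969  0.00455975 -0.01190587] [ 0.13 -0.82 -0.14  0.83]
both [-0.04451775  0.02596753 -0.00233524 -0.14858315] [ 15.21 -19.9   11.66 -18.74 -18.61  26.82 -14.31  28.4 ]
top {'at': [326.9, 156.9], 'confidence': 0.42} z 0.17521742543700772 0.0058381178539956636
column top [330.43055395 156.34110079] base [320.60122909 170.15160663] [array([327. , 161.2]), array([327.3, 160.8]), array([327.6, 160.4])]
scene {'at': [237.2, 229.3], 'confidence': 0.47} z 0.12537312317002072 0.006233677841062698
column top [233.71927219 207.95389769] base [236.71674004 261.50911177] [array([234.7, 225.2]), array([234.6, 223.8]), array([234.5, 222.3])]
col top corners pred [[368.6, -8.3], [369.2, 6.6], [404.5, 11.2], [403.8, -3.5]]
40
```

```bash
python3 - <<'E'
from h import *
q=np.array([.6011,-.0129]);c,s=np.cos(.2083),np.sin(.2083);M=np.array([[c,s],[-s,c]])
W=lambda a,b,z:[*(q+M.T@np.array([a,b])),z]
p=ctrl.capture("scene");f=p["frame"]
hsv=cv2.cvtColor(f,cv2.COLOR_RGB2HSV);y=((hsv[...,0]>15)&(hsv[...,0]<32)&(hsv[...,1]>130)).astype(np.uint8);y[:,:222]=0;y[:,250:]=0;y[:205]=0;y[250:]=0
k,l,st,ce=cv2.connectedComponentsWithStats(y);i=1+np.argmax(st[1:,4]);print(st[i],ce[i])
r=lambda c0:[tuple(f[x,c0]) for x in range(214,234)]
print([tuple(map(int,t)) for t in r(232)]);print([tuple(map(int,t)) for t in r(236)])
for z in(.135,.14,.145,.15):
  P=np.array([proj(p,W(.075+a,b,z+d)) for a in(-.012,.012) for b in(-.017,.017) for d in(-.008,.008)]);print(z,"rows",P[:,1].min().round(1),P[:,1].max().round(1),"cols",P[:,0].min().round(1),P[:,0].max().round(1))
ps={n:np.load(n+".npy",allow_pickle=True).item() for n in("w6","w9")}
tips={"w6":[(466.5,152.6),(490.6,153.9)],"w9":[(315+580*.225,310*.225-.3),(315+638*.225,312*.225-.3)]}
for ns in(("w6",),("w9",),("w6","w9")):
    g=lambda v:np.concatenate([proj(ps[n],W(.046,sg*v[1]/2,v[0]),1)-u for n in ns for sg,u in zip((1,-1),tips[n])])
    r=least_squares(g,[.145,.008],x_scale=.01);print(ns,r.x,np.round(r.fun,2))
E
```

```text
[228 219  16  11 105] [235.2952381  224.53333333]
[(88, 86, 83), (82, 81, 79), (80, 79, 76), (83, 82, 79), (86, 85, 82), (90, 85, 79), (106, 94, 77), (116, 99, 72), (117, 97, 67), (113, 90, 51), (111, 84, 26), (108, 80, 3), (103, 75, 0), (100, 73, 0), (96, 71, 7), (91, 72, 32), (80, 70, 53), (71, 69, 63), (68, 67, 66), (67, 67, 66)]
[(78, 77, 75), (79, 77, 75), (83, 81, 78), (81, 80, 77), (82, 81, 78), (84, 83, 80), (83, 82, 79), (84, 81, 76), (98, 87, 69), (120, 94, 49), (130, 95, 19), (122, 89, 0), (107, 78, 0), (100, 73, 2), (96, 72, 21), (87, 71, 49), (85, 81, 74), (86, 84, 82), (84, 83, 80), (85, 84, 81)]
0.135 rows 221.0 232.4 cols 227.9 241.7
0.14 rows 219.5 230.9 cols 227.8 241.6
0.145 rows 218.1 229.5 cols 227.7 241.5
0.15 rows 216.6 228.0 cols 227.6 241.5
('w6',) [0.14750454 0.00790473] [-0.06 -0.   -0.12  0.62]
('w9',) [0.25156422 0.00467592] [-12.58 -33.95 -13.12 -32.15]
('w6', 'w9') [0.15387223 0.00797774] [ 13.49   4.18  14.33   4.91 -86.94  -2.24 -87.29  -1.76]
```

```bash
python3 - <<'E'
from h import *
q=np.array([.6011,-.0129]);c,s=np.cos(.2083),np.sin(.2083);M=np.array([[c,s],[-s,c]])
W=lambda a,b,z:[*(q+M.T@np.array([a,b])),z]
ps={n:np.load(n+".npy",allow_pickle=True).item() for n in("w6","w9")}
tips={"w6":[(466.5,152.6),(490.6,153.9)],"w9":[(355.4,69.4),(368.5,69.8)]}
for ns in(("w6",),("w9",),("w6","w9")):
    g=lambda v:np.concatenate([proj(ps[n],W(.046,sg*v[1]/2,v[0]),1)-u for n in ns for sg,u in zip((1,-1),tips[n])])
    r=least_squares(g,[.145,.008],x_scale=.01);print(ns,r.x,np.round(r.fun,2))
g=lambda v:np.concatenate([proj(ps[n],W(.046+v[2],v[3]+sg*v[1]/2,v[0]),1)-u for n in tips for sg,u in zip((1,-1),tips[n])])
r=least_squares(g,[.145,.008,0,0],x_scale=.01);print(r.x,np.round(r.fun,2))
go([.455,.290,.2],np.pi/2+.12)
E
```

```text
('w6',) [0.14750454 0.00790473] [-0.06 -0.   -0.12  0.62]
('w9',) [0.14590103 0.00850038] [-0.21 -0.75 -0.24 -0.24]
('w6', 'w9') [0.14744788 0.00801529] [-0.35 -0.05 -0.08  0.6   0.73 -1.    0.03 -0.53]
[ 1.47311479e-01  8.02834819e-03 -1.43323423e-05 -9.17337402e-05] [-0.36 -0.06 -0.1   0.6   0.81 -0.95  0.12 -0.47]
shift mm [-275.6   16.2  -13.2] turn [ 0.0005 -0.0017  0.0877] j6 1.198 t 13.1
```

```bash
python3 -m handwheel '[{"dx":-18,"dy":1,"dz":-2,"ax":0,"ay":0,"az":0,"grip":1},{"dx":-55,"dy":3,"dz":-6,"ax":0,"ay":0,"az":0,"grip":1},{"dx":-95,"dy":5,"dz":-10,"ax":0,"ay":0,"az":0,"grip":1},{"dx":-135,"dy":8,"dz":-13,"ax":0,"ay":0,"az":0,"grip":1},{"dx":-175,"dy":10,"dz":-13,"ax":0,"ay":0,"az":0,"grip":1},{"dx":-215,"dy":12,"dz":-13,"ax":0,"ay":0,"az":0,"grip":1},{"dx":-250,"dy":14,"dz":-13,"ax":0,"ay":0,"az":0,"grip":1},{"dx":-270,"dy":16,"dz":-13,"ax":0,"ay":0,"az":0,"grip":1}]' 30
python3 -m handwheel '[{"dx":0,"dy":0,"dz":0,"ax":0,"ay":0,"az":0,"grip":1},{"dx":0,"dy":0,"dz":0,"ax":0,"ay":0,"az":0,"grip":1}]' 30
python3 - <<'E'
from h import *
a=avg(2);print(*a[:4]);p=a[4];save(p,"w10");np.save("w10.npy",p,allow_pickle=True)
for n,z in [("lens",.045),("loupe_grip",.045),("loupe",.035),("rest",0)]:
    for x in ctrl.landmark_of(p,n)[:2]: print(n,np.round(x["at"],1),round(x["confidence"],2),np.round(onz(p,x["at"],z,1),4))
E
```

```text
time_s: 13.77
tool_pos: [0.4551, 0.288, 0.1999]
tcp_rot: [3.142, -0.0, -1.361]
contact_force: [0.3, 0.3, -0.5]
grip_width: 0.087
time_s: 13.93
tool_pos: [0.4544, 0.289, 0.1998]
tcp_rot: [3.141, -0.001, -1.357]
contact_force: [0.0, -0.1, -0.7]
grip_width: 0.0869
[0.45508189 0.28753642 0.19979159] [1.82064684e-04 3.34685338e-04 8.47694701e-07] [ 3.14130298e+00 -1.15950809e-03 -1.35981950e+00] [-0.13758187 -0.12707503  0.10780349]
lens [ 6.7 83.6] 0.72 [0.5267 0.6534 0.045 ]
lens [266.8 110.5] 0.68 [0.5324 0.3178 0.045 ]
loupe_grip [261.6 200.7] 0.71 [0.4425 0.3047 0.045 ]
loupe_grip [ 51.2 123.4] 0.63 [0.4836 0.5646 0.045 ]
loupe [264.7 206.5] 0.86 [0.434  0.3003 0.035 ]
loupe [ 64.6 125.8] 0.85 [0.4813 0.5508 0.035 ]
rest [268.1 191. ] 0.66 [0.4421 0.2995 0.    ]
```

View pics/w10.png

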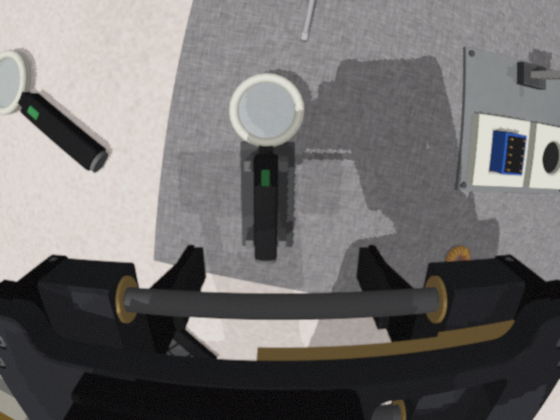

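```bash
python3 - <<'E'
from h import *
p=np.load("w10.npy",allow_pickle=True).item();f=p["frame"];g=f.mean(2)
cv2.imwrite("pics/w10c.png",cv2.resize(f[60:280,200:340][:,:,::-1],(509,600*220//220*1+200-200),interpolation=2))
for r in(160,190,200,215,225,240,250): print(r,g[r,236:300].astype(int).tolist())
hsv=cv2.cvtColor(f,cv2.COLOR_RGB2HSV)
m=((g>185)&(hsv[...,1]<45)).astype(np.uint8);m[:,:215]=0;m[:,315:]=0;m[:60]=0;m[158:]=0
k,l,st,_=cv2.connectedComponentsWithStats(m);i=1+np.argmax(st[1:,4]);print(st[i])
cn=max(cv2.findContours((l==i).astype(np.uint8),0,1)[0],key=cv2.contourArea);e=cv2.fitEllipse(cn);print(e);print("lens",onz(p,e[0],.045,1),onz(p,e[0],.052,1))
E
```

```text
160 [135, 135, 131, 125, 107, 83, 76, 77, 76, 72, 71, 73, 71, 71, 66, 60, 53, 37, 23, 21, 18, 20, 18, 18, 21, 15, 21, 18, 21, 19, 20, 17, 18, 14, 22, 16, 19, 20, 21, 20, 19, 28, 52, 62, 61, 59, 58, 58, 57, 58, 58, 54, 51, 47, 46, 47, 47, 46, 59, 73, 83, 83, 84, 86]
190 [125, 128, 127, 125, 115, 93, 79, 76, 73, 76, 73, 74, 76, 76, 75, 73, 71, 54, 36, 32, 32, 34, 32, 36, 35, 34, 35, 33, 33, 34, 36, 33, 34, 33, 32, 33, 36, 33, 33, 29, 25, 28, 41, 44, 45, 47, 45, 44, 48, 44, 47, 52, 63, 73, 72, 73, 72, 81, 106, 119, 120, 123, 132, 137]
200 [124, 128, 129, 129, 116, 94, 79, 75, 75, 77, 76, 75, 74, 74, 74, 73, 71, 59, 39, 29, 33, 37, 34, 33, 33, 34, 35, 34, 32, 33, 36, 32, 31, 33, 32, 30, 31, 34, 28, 26, 28, 30, 40, 46, 44, 45, 46, 44, 43, 46, 51, 62, 73, 75, 74, 72, 72, 74, 92, 118, 132, 134, 133, 129]
215 [131, 133, 137, 138, 136, 118, 89, 77, 77, 76, 78, 76, 80, 78, 79, 78, 74, 59, 39, 29, 33, 33, 33, 32, 33, 34, 33, 32, 36, 32, 30, 31, 32, 32, 33, 30, 28, 33, 30, 25, 28, 41, 50, 55, 49, 45, 47, 44, 44, 44, 48, 55, 65, 72, 72, 74, 79, 101, 117, 124, 126, 131, 136, 144]
225 [144, 147, 14
[... 328 characters left out ...]
93, 83, 62, 37, 33, 36, 36, 37, 37, 35, 37, 36, 38, 37, 37, 37, 37, 37, 35, 34, 37, 37, 35, 33, 25, 38, 64, 77, 77, 77, 77, 76, 75, 74, 73, 72, 73, 73, 72, 73, 74, 82, 108, 127, 132, 129, 126, 128, 130]
250 [142, 141, 138, 138, 141, 143, 146, 147, 146, 143, 140, 139, 137, 137, 135, 135, 133, 121, 93, 51, 36, 39, 38, 36, 35, 36, 36, 36, 36, 36, 35, 35, 35, 32, 36, 32, 35, 34, 34, 36, 65, 107, 127, 128, 126, 125, 126, 124, 124, 123, 123, 122, 119, 121, 119, 123, 125, 129, 131, 133, 133, 134, 133, 130]
[230  74  73  66 980]
((265.3416748046875, 109.32611846923828), (65.9100341796875, 68.0150375366211), 66.09066772460938)
lens [0.533191   0.31943343 0.045     ] [0.53327795 0.31912422 0.052     ]
```

View pics/w10c.png

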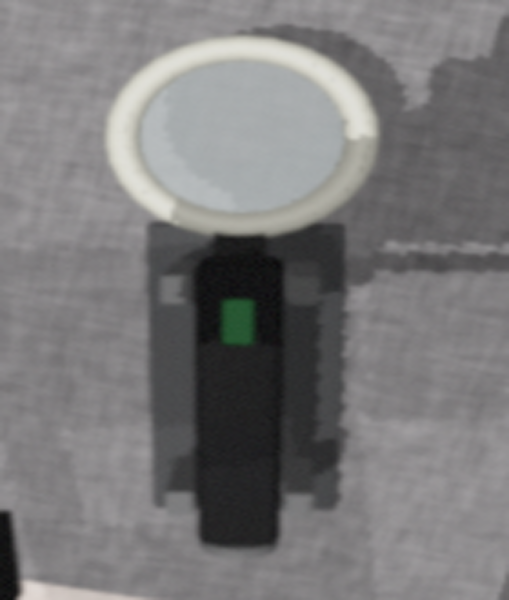

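```bash
python3 - <<'E'
from h import *
p=np.load("w10.npy",allow_pickle=True).item()
L=onz(p,(266.1,109.8),.047,1);print("lens",L)
for r,cl,cr in((160,252.9,277.3),(200,253.5,275.5),(240,253.2,275.6)): 
    A,B=onz(p,(cl,r),.055,1),onz(p,(cr,r),.055,1);C=(A+B)/2;print(r,C,np.linalg.norm(A-B),"yaw",np.arctan2(L[1]-C[1],L[0]-C[0]))
e=onz(p,(264.6,258.5),.05,1);print("handle end",e,np.hypot(*(L-e)[:2]))
E
```

```text
lens [0.53291165 0.31853967 0.047     ]
160 [0.48594068 0.30942595 0.055     ] 0.02333516370476637 yaw 0.19164752673088845
200 [0.4467925  0.30209665 0.055     ] 0.02170937435431818 yaw 0.18866263533901959
240 [0.4048051  0.29389099 0.055     ] 0.023069548398423383 yaw 0.19008469905982006
handle end [0.38150648 0.28934138 0.05      ] 0.15419489647966714
```

```bash
python3 - <<'E'
from h import *
go([.4454,.3023,.1],np.pi/2+.190)
E
```

```text
shift mm [-17.5   6.8  99.9] turn [ 0.0002 -0.0007  0.0181] j6 1.717 t 14.2333
```

```bash
python3 -m handwheel '[{"dx":-5,"dy":2,"dz":20,"ax":0,"ay":0,"az":0.018,"grip":1},{"dx":-12,"dy":5,"dz":50,"ax":0,"ay":0,"az":0.018,"grip":1},{"dx":-17,"dy":7,"dz":80,"ax":0,"ay":0,"az":0.018,"grip":1},{"dx":-17.5,"dy":7,"dz":97,"ax":0,"ay":0,"az":0.018,"grip":1},{"dx":-17.5,"dy":7,"dz":100,"ax":0,"ay":0,"az":0.018,"grip":1},{"dx":-17.5,"dy":7,"dz":100,"ax":0,"ay":0,"az":0.018,"grip":1},{"dx":-17.5,"dy":7,"dz":100,"ax":0,"ay":0,"az":0.018,"grip":1}]' 30
python3 - <<'E'
from h import *
a=avg(2);print(*a[:4]);p=a[4];save(p,"w11");np.save("w11.npy",p,allow_pickle=True)
go([.4454,.3023,.026],np.pi/2+.190)
E
```

```text
time_s: 14.82
tool_pos: [0.4463, 0.302, 0.1006]
tcp_rot: [-3.14, -0.001, -1.382]
contact_force: [-0.9, 0.1, -0.0]
grip_width: 0.0868
[0.44662749 0.30236067 0.10122066] [3.61377771e-06 6.67900342e-05 1.07865547e-04] [-3.13881668e+00 -1.48717915e-04 -1.38146114e+00] [0.59367624 0.28455884 0.03227661]
shift mm [-0.1  1.5 75.3] turn [-0.003  -0.0001 -0.0006] j6 1.77 t 14.9167
```

View pics/w11.png

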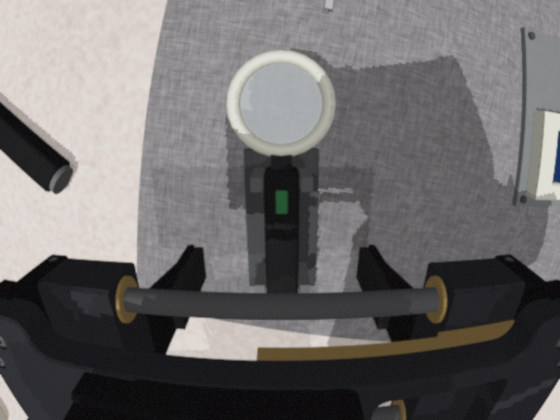

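```bash
python3 -m handwheel '[{"dx":0,"dy":1,"dz":20,"ax":-0.003,"ay":0,"az":0,"grip":0.9},{"dx":0,"dy":1.5,"dz":45,"ax":-0.003,"ay":0,"az":0,"grip":0.8},{"dx":0,"dy":1.5,"dz":66,"ax":-0.003,"ay":0,"az":0,"grip":0.7},{"dx":0,"dy":1.5,"dz":75,"ax":-0.003,"ay":0,"az":0,"grip":0.6},{"dx":0,"dy":1.5,"dz":75,"ax":-0.003,"ay":0,"az":0,"grip":0.5},{"dx":0,"dy":1.5,"dz":75,"ax":-0.003,"ay":0,"az":0,"grip":0.5},{"dx":0,"dy":1.5,"dz":75,"ax":-0.003,"ay":0,"az":0,"grip":0.5}]' 25
python3 - <<'E'
from h import *
a=avg(2);print(*a[:4]);save(a[4],"w12")
go([.4454,.3023,.026],np.pi/2+.190)
E
```

```text
time_s: 15.5
tool_pos: [0.4465, 0.3026, 0.0277]
tcp_rot: [-3.139, 0.0, -1.381]
contact_force: [-0.4, 0.1, -0.6]
grip_width: 0.0487
[0.44648576 0.30265053 0.02772932] [5.22740489e-05 2.65772496e-05 3.18500598e-05] [-3.13867015e+00  4.95474416e-04 -1.38130237e+00] [ 0.41539613  0.11012338 -0.73541833]
shift mm [0.1 1.1 1.7] turn [-0.0029  0.0005 -0.0005] j6 1.77 t 15.6
```

View pics/w12.png

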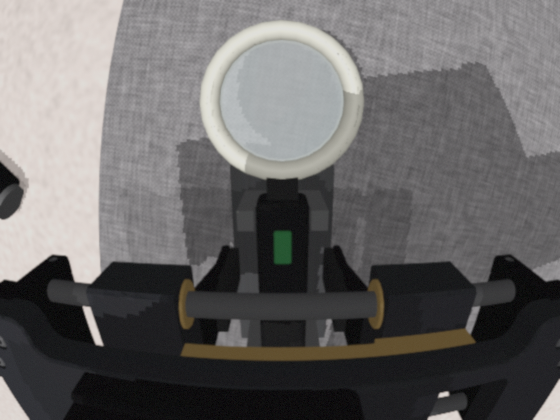

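```bash
python3 -m handwheel '[{"dx":0,"dy":1,"dz":1.7,"ax":-0.003,"ay":0,"az":0,"grip":0.5},{"dx":0,"dy":1,"dz":1.7,"ax":-0.003,"ay":0,"az":0,"grip":0.4},{"dx":0,"dy":1,"dz":1.7,"ax":-0.003,"ay":0,"az":0,"grip":0.3},{"dx":0,"dy":1,"dz":1.7,"ax":-0.003,"ay":0,"az":0,"grip":0.15},{"dx":0,"dy":1,"dz":1.7,"ax":-0.003,"ay":0,"az":0,"grip":0.15},{"dx":0,"dy":1,"dz":1.7,"ax":-0.003,"ay":0,"az":0,"grip":0.15},{"dx":0,"dy":1,"dz":1.7,"ax":-0.003,"ay":0,"az":0,"grip":0.15},{"dx":0,"dy":1,"dz":1.7,"ax":-0.003,"ay":0,"az":0,"grip":0.15}]' 25
python3 -m handwheel '[{"dx":0,"dy":0,"dz":0,"ax":0,"ay":0,"az":0,"grip":0.15},{"dx":0,"dy":0,"dz":0,"ax":0,"ay":0,"az":0,"grip":0.15},{"dx":0,"dy":0,"dz":0,"ax":0,"ay":0,"az":0,"grip":0.15}]' 25
python3 - <<'E'
from h import *
a=avg(2);print(*a[:4]);p=a[4];save(p,"w13");np.save("w13.npy",p,allow_pickle=True)
E
```

```text
time_s: 16.27
tool_pos: [0.4455, 0.3024, 0.0261]
tcp_rot: [3.142, 0.0, -1.381]
contact_force: [1.0, -0.5, 2.0]
grip_width: 0.0237
time_s: 16.52
tool_pos: [0.4455, 0.3024, 0.0261]
tcp_rot: [3.141, 0.0, -1.381]
contact_force: [-0.0, -0.9, 0.9]
grip_width: 0.0238
[0.44549194 0.3024006  0.02609477] [1.61069391e-05 9.63868599e-09 7.23033702e-06] [ 3.14147415e+00  3.64255147e-04 -1.38111309e+00] [-0.10816596  0.30297535  1.47850773]
```

View pics/w13.png

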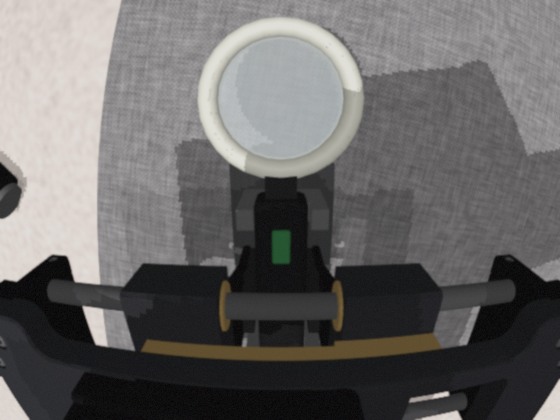

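```bash
python3 -m handwheel '[{"dx":0,"dy":0,"dz":-2,"ax":0,"ay":0,"az":0,"grip":0.15},{"dx":0,"dy":0,"dz":-8,"ax":0,"ay":0,"az":0,"grip":0.15},{"dx":0,"dy":0,"dz":-20,"ax":0,"ay":0,"az":0,"grip":0.15},{"dx":0,"dy":0,"dz":-40,"ax":0,"ay":0,"az":0,"grip":0.15},{"dx":0,"dy":0,"dz":-65,"ax":0,"ay":0,"az":0,"grip":0.15},{"dx":0,"dy":0,"dz":-88,"ax":0,"ay":0,"az":0,"grip":0.15},{"dx":0,"dy":0,"dz":-102,"ax":0,"ay":0,"az":0,"grip":0.15},{"dx":0,"dy":0,"dz":-106,"ax":0,"ay":0,"az":0,"grip":0.15}]' 25
python3 - <<'E'
from h import *
a=avg(3);print(*a[:4]);p=a[4];save(p,"w14");np.save("w14.npy",p,allow_pickle=True)
T,R=a[0],Ro.from_euler("xyz",a[2]).as_matrix()
for n in("w13","w14"):
    q=np.load(n+".npy",allow_pickle=True).item();f=q["frame"];g=f.mean(2);hsv=cv2.cvtColor(f,cv2.COLOR_RGB2HSV)
    o=ctrl.landmark_of(q,"lens") if n=="w14" else []
    print(n,[x["at"] for x in o])
a_=cv2.resize(np.hstack([np.load(n+".npy",allow_pickle=True).item()["frame"][10:190,190:375] for n in("w13","w14")]),(800,389),interpolation=2);cv2.imwrite("pics/cmp.png",a_[:,:,::-1])
E
```

```text
time_s: 17.28
tool_pos: [0.4469, 0.3031, 0.1349]
tcp_rot: [-3.137, 0.002, -1.381]
contact_force: [0.4, 0.8, -1.2]
grip_width: 0.0234
[0.44583    0.30255923 0.1330799 ] [0.00060415 0.00028098 0.00096209] [-3.13980562e+00  8.05964328e-04 -1.38109418e+00] [ 0.30299037 -0.15198696 -1.95186608]
w13 []
w14 [[283.0, 97.5]]
```

View pics/cmp.png

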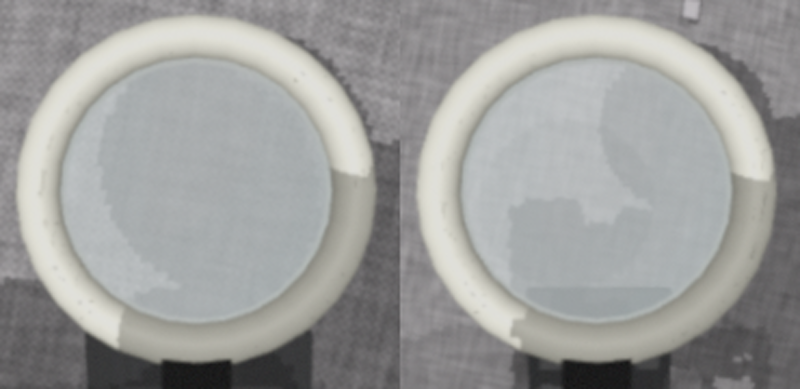

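View pics/w14.png

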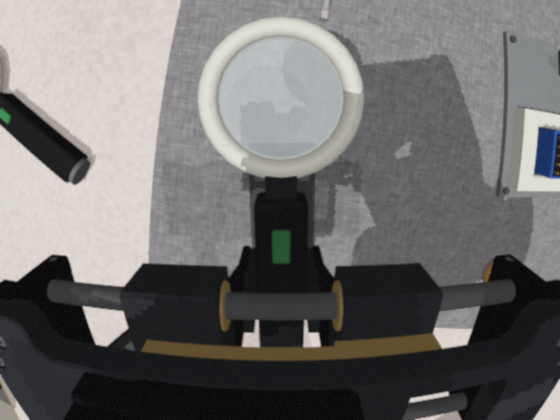

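```bash
python3 - <<'E'
from h import *
p=np.load("w13.npy",allow_pickle=True).item()
T=np.array([.44549,.30240,.02609]);R=Ro.from_euler("xyz",[3.14147,.00036,-1.3811]).as_matrix()
L=onz(p,(280.9,97.2),.046,1);l=R.T@(L-T);print("lens tool",l*1000, "pred px",proj(p,T+R@np.array([0,-.089,-.0195]),1))
y=-1.3811;Rt=Ro.from_euler("xyz",[np.pi,0,y]).as_matrix()
tgt=np.array([.5615,.0299,.1455]);l2=np.array([l[0],l[1],-.019]);TT=tgt-Rt@l2;print(TT)
go(TT,y)
E
```

```text
lens tool [  0.34488834 -88.93174481 -19.9210334 ] pred px [280.10146889  97.0781954 ]
[0.47409852 0.01346967 0.1265    ]
shift mm [288.9  25.5   4.9] turn [ 0.002 -0.    -0.   ] j6 1.769 t 17.4833
```

```bash
python3 -m handwheel '[{"dx":6,"dy":0,"dz":0,"ax":0.002,"ay":0,"az":0,"grip":0.15},{"dx":22,"dy":2,"dz":0,"ax":0.002,"ay":0,"az":0,"grip":0.15},{"dx":50,"dy":4,"dz":0,"ax":0.002,"ay":0,"az":0,"grip":0.15},{"dx":85,"dy":7,"dz":0,"ax":0.002,"ay":0,"az":0,"grip":0.15},{"dx":120,"dy":10,"dz":0,"ax":0.002,"ay":0,"az":0,"grip":0.15},{"dx":155,"dy":13,"dz":0,"ax":0.002,"ay":0,"az":0,"grip":0.15},{"dx":190,"dy":16,"dz":0,"ax":0.002,"ay":0,"az":0,"grip":0.15},{"dx":220,"dy":19,"dz":1,"ax":0.002,"ay":0,"az":0,"grip":0.15}]' 25
python3 - <<'E'
from h import *
go([.4741,.0135,.1265],-1.3811)
E
```

```text
time_s: 18.15
tool_pos: [0.4668, 0.08, 0.1294]
tcp_rot: [3.14, 0.0, -1.382]
contact_force: [0.9, 0.1, -0.9]
grip_width: 0.0238
shift mm [66.7  5.4  2.9] turn [ 0.002   0.0001 -0.0006] j6 1.316 t 18.15
```

```bash
python3 -m handwheel '[{"dx":25,"dy":2,"dz":1,"ax":0.001,"ay":0,"az":0,"grip":0.15},{"dx":45,"dy":3,"dz":2,"ax":0.002,"ay":0,"az":0,"grip":0.15},{"dx":58,"dy":5,"dz":3,"ax":0.002,"ay":0,"az":0,"grip":0.15},{"dx":65,"dy":5.4,"dz":3,"ax":0.002,"ay":0,"az":0,"grip":0.15},{"dx":66.7,"dy":5.4,"dz":3,"ax":0.002,"ay":0,"az":0,"grip":0.15},{"dx":66.7,"dy":5.4,"dz":3,"ax":0.002,"ay":0,"az":0,"grip":0.15},{"dx":66.7,"dy":5.4,"dz":3,"ax":0.002,"ay":0,"az":0,"grip":0.15},{"dx":66.7,"dy":5.4,"dz":3,"ax":0.002,"ay":0,"az":0,"grip":0.15}]' 25
python3 - <<'E'
from h import *
a=avg(4);print(*a[:4]);p=a[4];save(p,"w15");np.save("w15.npy",p,allow_pickle=True)
print("err",np.round((a[0]-[.4741,.0135,.1265])*1000,2))
s=ctrl.capture("scene");cv2.imwrite("pics/s15.png",cv2.resize(s["frame"][180:280,170:310],(784,560),interpolation=2)[:,:,::-1])
go([.4741,.0135,.1265],-1.3811)
E
```

```text
time_s: 18.82
tool_pos: [0.4736, 0.0144, 0.1263]
tcp_rot: [3.141, 0.001, -1.38]
contact_force: [-1.0, 0.4, -1.7]
grip_width: 0.0237
[0.47385792 0.01431994 0.12639186] [8.62329309e-05 9.65885545e-05 4.99147200e-05] [ 3.14139619e+00  2.71001665e-04 -1.38027616e+00] [-0.2234567   0.16801333 -0.93021787]
err [-0.24  0.82 -0.11]
shift mm [ 0.5  0.  -0. ] turn [-0.0001  0.0001  0.0005] j6 1.174 t 19.0667
```

View pics/w15.png

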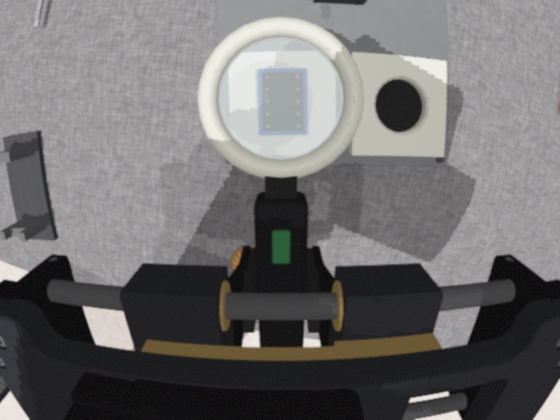

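View pics/s15.png

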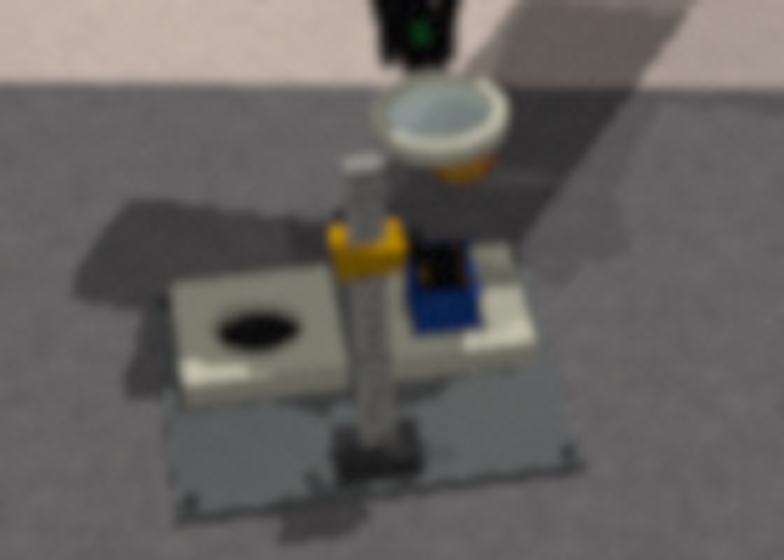

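```bash
python3 -m handwheel '[{"dx":0.7,"dy":-0.2,"dz":0,"ax":0,"ay":0,"az":0,"grip":0.15},{"dx":0.7,"dy":-0.2,"dz":0,"ax":0,"ay":0,"az":0,"grip":0.15},{"dx":0.7,"dy":-0.2,"dz":0,"ax":0,"ay":0,"az":0,"grip":0.15},{"dx":0.7,"dy":-0.2,"dz":0,"ax":0,"ay":0,"az":0,"grip":0.15}]' 25
python3 - <<'E'
from h import *
a=avg(4);print(*a[:4]);print("err",np.round((a[0]-[.4741,.0135,.1265])*1000,2))
s=ctrl.capture("scene");f=s["frame"];hsv=cv2.cvtColor(f,cv2.COLOR_RGB2HSV)
print([f[r,249].tolist() for r in range(188,216)])
print("rows",[ (c,[int(v) for v in f[200,c]]) for c in list(range(232,244))+list(range(254,266))])
for z in(.14,.1455,.151):
  P=np.array([proj(s,[.5615+.036*np.cos(t),.0299+.036*np.sin(t),z+d]) for t in np.linspace(0,6.28,60) for d in(-.007,.007)]);print(z,P.min(0).round(1),P.max(0).round(1))
print([x["at"] for x in ctrl.landmark_of(s,"lens")],proj(s,[.5615,.0299,.1455]))
p=a[4];save(p,"w16")
# transformer seen through lens
o=ctrl.outline_of(p,"transformer");print([(x["confidence"],x["rect"]) for x in o]); print(ctrl.landmark_of(p,"transformer_mid")[:1],proj(p,[.5615,.0299,.031],1), proj(p,[.5615,.0299,.048],1))
c=cv2.resize(f[180:280,170:310],(560,400));
cv2.imwrite("pics/w16c.png",cv2.resize(p["frame"][10:190,190:375],(617,600),interpolation=2)[:,:,::-1])
E
```

```text
time_s: 19.4
tool_pos: [0.4744, 0.0134, 0.1265]
tcp_rot: [-3.141, 0.0, -1.381]
contact_force: [-0.5, -0.3, -0.9]
grip_width: 0.0238
[0.47434593 0.01335286 0.12646957] [1.30274349e-05 2.04482837e-05 6.06533695e-06] [-3.14152375e+00  9.06862205e-05 -1.38071807e+00] [-0.10870016  0.15666702 -1.35010501]
err [ 0.25 -0.15 -0.03]
[[27, 25, 23], [33, 30, 29], [55, 50, 47], [86, 80, 75], [107, 103, 94], [119, 117, 107], [127, 128, 118], [132, 137, 128], [132, 140, 134], [128, 138, 134], [122, 132, 129], [120, 130, 127], [119, 128, 126], [117, 127, 124], [116, 125, 123], [124, 131, 125], [143, 145, 135], [162, 160, 145], [156, 154, 138], [134, 132, 119], [112, 109, 96], [100, 89, 71], [89, 69, 38], [80, 58, 24], [66, 51, 36], [54, 48, 46], [50, 48, 50], [49, 47, 49]]
rows [(232, [101, 98, 100]), (233, [101, 98, 100]), (234, [102, 99, 99]), (235, [107, 105, 100]), (236, [116, 114, 104]), (237, [119, 119, 107]), (238, [120, 123, 115]), (239, [129, 136, 132]), (240, [136, 145, 142]), (241, [137, 147, 144]), (242, [138, 147, 145]), (243, [138, 147, 146]), (254, [115, 124, 123]), (255, [120, 130, 125]), (256, [136, 142, 134]), (257, [165, 166, 151]), (258, [181, 179, 161]), (259, [164, 162, 146]), (260, [115, 113, 103]), (261, [69, 68, 65]), (262, [51, 50, 51]), (263, [51, 50, 50]), (264, [52, 50, 50]), (265, [51, 48, 50])]
0.14 [234.4 192.5] [259.5 210.7]
0.1455 [234.4 190.9] [259.4 209.2]
0.151 [234.3 189.4] [259.4 207.6]
[[246.5, 200.1], [459.3, 231.7]] [246.95629523 199.88423934]
[]
[] [280.72879966 102.51187149] [280.71809637 102.09440317]
```

View pics/w16c.png

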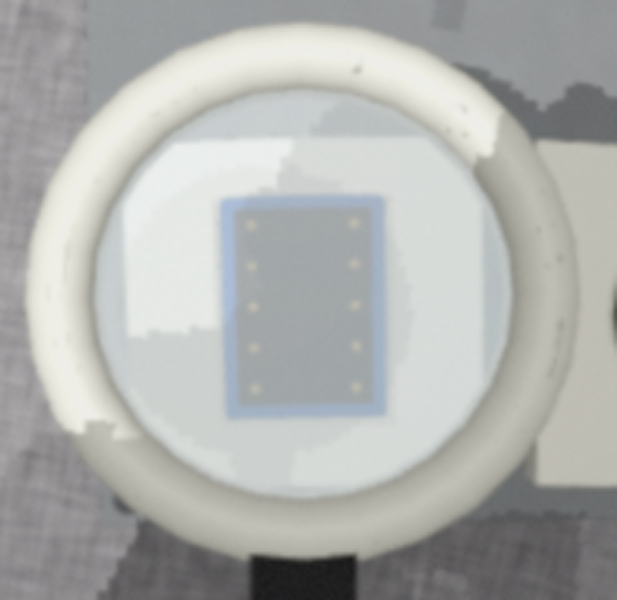

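```bash
python3 - <<'E'
from h import *
t=ctrl.capture("top");save(t,"t17")
s=ctrl.read_state();print(s["time_s"],s["tool_pos"],s["joint_velocities"],s["grip_width"],s["contact_force"])
E
```

```text
19.85 [0.47432757 0.01335989 0.12644893] [-0.00172038 -0.00147027 -0.00106688 -0.0009434  -0.00081001 -0.0006997 ] 0.02345071070886409 [ 0.2526401  -0.00372928 -2.26833487]
```

View pics/t17.png

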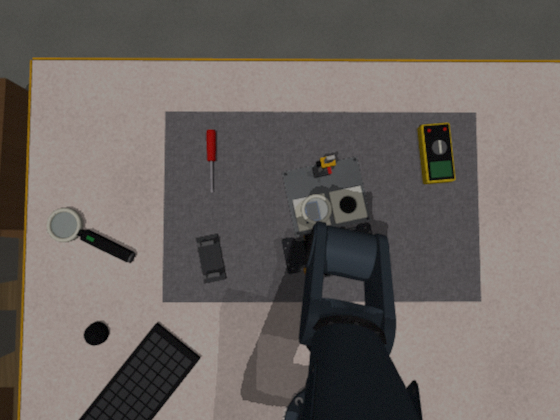

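The top view shows the rest empty at (211,258), the lens over the rectangular nest at (316,208), and the screwdriver, multimeter and big loupe where they were. The cursor at (327,160) looks unmoved. I'm handing it in.

```bash
python3 -c "
from rig import ctrl
print(ctrl.finish_job())"
```

```text
the job is handed in; nothing more can be done
None
```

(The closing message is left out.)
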